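Load the balance rack with paint jars, side to side

ROBOT

A 6-joint arm with a two-finger parallel gripper is mounted at the origin on the work surface. World frame = base frame: x ahead of the robot, y to its left, z up, the work surface at z = 0. Lengths are in mm, angles in rad, forces in N, time in s.
With the tool pointing down it reaches from about 350 to 1000 mm from the base axis. Payload 7.1 kg.
Tool frame: the origin (TCP) lies at the very end of the fingers, on their centre line; the grasp point (between the pads) lies 19 mm behind it; x points along the fingers, z is the direction in which the jaws open and shut, and the axes are right-handed (so a half turn about x gives the same grasp; the last joint's range is limited). The gripper opens to 85 mm and grips with 20 to 120 N. Pads are 22 mm wide; open, the fingers measure 114 mm over their backs; the gripper's body (76 mm by 85 mm) begins 54 mm behind the grasp point. The pads swing forward as they close: fully open they stand 13 mm farther back than shut.
Start: joints at [-1.368, 0.423, 1.63, -0, 1.089, -0.019], TCP at [137.511, -609.668, 231.319] pointing down, gripper open.
Joint ranges: [-3, 3], [-0.9, 2.11], [0.09, 2.58], [-1.31, 4.45], [0.11, 2.69], [-2.54, 2.54]. Speed limits (rad/s): [2.39, 2.39, 3.01, 3.14, 3.14, 3.14].

INTERFACE

Orientations are given as [roll, pitch, yaw] about the fixed x, y, z axes, in that order (R = Rz(yaw) Ry(pitch) Rx(roll)).
In Python, from station import arm, eyes gives the robot as it stands.
- The arm moves only by the tool drive_tool, never from a script. Its argument "increments" is a list of rows, each an object with "linear": the shift along the world's x, y, z normalised to -1 to 1, where 1 is 50 cm, a list of three; "turn": the turn, a rotation vector about the world's x, y, z normalised to -1 to 1, where 1 is 120 degrees, a list of three; "grip": the gripper command: -1 is fully open, 1 is shut, values between are in proportion. A call has 1 to 20 rows; each row is the pose to reach, as a shift and turn from the pose commanded when the call began; what a row does not reach only later rows make up. A row lasts 1/10 s, in which the tool goes at most 50 mm and 8.59 degrees, less where a joint would pass 70% of its speed; a pose out of reach is approached as far as the arm can. A call with a number of a shift or a turn outside -1 to 1 is refused whole. A call with a gripper value outside its range is refused whole. The fingers move at their own pace and stop on an object; the grip force is fixed at half the most. Time passes only in rows, so rows that repeat a pose let the fingers close. It gives the time, the measured TCP pose, the force and the opening at its end, in the units of the state.
- arm.state(): the state, without advancing time (a new reading comes with each control period).
- eyes.camera(name): name is "scene" or "top" or "wrist"; returns the picture (400x640x3 uint8, red, green, blue); there is no depth.
- eyes.calibration(name): a dict with "fovy" (degrees; the focal length in pixels is half the picture's height over the tangent of half this angle, whatever the lens; pixels are square), "cx", "cy" (the principal point, pixels), "T" (4x4, takes a point from camera to world coordinates). Camera axes: x right, y down, z forward; pixel columns grow to the right and rows downward; lengths in mm; the calibration is good to about 2 mm. The wrist camera is an equidistant fisheye: a pixel r from the principal point sees the ray r / f radians off the axis. A picture is of the moment at which its call begins: read the wrist's pose just before it. calibration takes no time and is no camera call; for the wrist camera it gives the pose at the moment of the call.
- arm.finish_job(): hands the job in, once; it reports no verdict.
The state is a dict: "time_s": time; "joint_positions": joint angles; "joint_vel": joint speeds; "joint_torque": joint torques, N m; "tcp_pos": TCP position; "eef_rot": TCP orientation; "ft_force": force on the tool from outside, world axes, zero at the start; "wrist_torque": the same for the moment, N m; "width": finger opening in mm.
Only numpy, scipy, OpenCV 4.12 (cv2) and the standard library are available. Lean on these libraries where they do the work, as an engineer would, in place of code of your own. Each camera call takes 0.05 s, during which the arm holds its last target.

TASK

Hang the three twin-jar paint carriers on the pivoting rack, each on the seat with its own colour and let go before the next, alternating sides so the bar stays balanced: first yellow (left outer), then blue (right outer), then red (left inner), left being the robot's left. Push each down gently, by feel, past the seat's spring balls until its saddle sits fully home on the bar, without forcing the bar down near its stop. Finish with the bar level and leave the bottle, pail and eraser where they are.

Things in the scene. Friction and masses are not known exactly. Their poses are not given: they have to be found in the camera images.
- bar (a joint): tilt of the bar (rad) about the cross axis at its middle, 22 mm below its top edge: 0 level, positive lifts the left (+y) arm. Soft centring spring 3 N m/rad, damped (0.7 N m s/rad); hard stops at +-0.47, stay within 0.42 (about 10 N on an outer seat). A grey carrier without tab, fixed for good at the right inner place (70 mm from the pivot, same weight as the others), pulls the right arm down at the start.
- stand: balance rack, fixed to the table: grey foot 150 x 75 mm, fork, aluminium bar. Origin on the table under the pivot; y along the bar to the left arm, x across it away from the robot (yaw within 0.2 rad). Bar 400 mm long, 14 mm thick (x), 31 mm high, top edge rounded (7 mm radius), 165 mm above the table when level. Never strike it (80 N).
- seat_yellow (a point): yellow 50 mm band, left outer arm, 140 mm from the pivot: point on the bar's top edge at the band's middle; turns with the bar (y along it to the left, z up). 15 mm lower, 16 mm steel balls stick out 5 mm from both faces on springs; a carrier's lips meet them 15 mm before home and need about 5 to 10 N to pass, more than its weight, while the bar sinks under the push.
- yellow_centre (a point): centre of the yellow twin-jar carrier, 56.5 mm above its foot: two lidded jars (50 mm wide, 58 mm high, 44 mm either side along x) joined by a saddle; 138 (x) x 50 (y) x 113 mm, about 0.32 kg. Upright grip tab on top, 26 (x) x 14 (y) mm, from 13.5 to 56.5 mm above this point; pinch it across y. Its y goes along the bar, either way round.
- yellow_slot (a point): middle of the roof of the yellow carrier's saddle slot, 62 mm above its foot (5.5 mm above its centre); home when it rests on the bar's top edge at the yellow seat. The slot runs along the carrier's y, opens downward, 22 mm wide, 26 mm long, narrowed to 18 mm by round lips 22 mm below the roof.
- jars_yellow: the yellow twin-jar carrier; origin at the middle of its foot.
- seat_blue (a point): blue 50 mm band, right outer arm, 140 mm from the pivot: point on the bar's top edge at the band's middle; turns with the bar (y along it to the left, z up). 15 mm lower, 16 mm steel balls stick out 5 mm from both faces on springs; a carrier's lips meet them 15 mm before home and need about 5 to 10 N to pass, more than its weight, while the bar sinks under the push.
- blue_centre (a point): centre of the blue twin-jar carrier, 56.5 mm above its foot: two lidded jars (50 mm wide, 58 mm high, 44 mm either side along x) joined by a saddle; 138 (x) x 50 (y) x 113 mm, about 0.32 kg. Upright grip tab on top, 26 (x) x 14 (y) mm, from 13.5 to 56.5 mm above this point; pinch it across y. Its y goes along the bar, either way round.
- blue_slot (a point): middle of the roof of the blue carrier's saddle slot, 62 mm above its foot (5.5 mm above its centre); home when it rests on the bar's top edge at the blue seat. The slot runs along the carrier's y, opens downward, 22 mm wide, 26 mm long, narrowed to 18 mm by round lips 22 mm below the roof.
- jars_blue: the blue twin-jar carrier; origin at the middle of its foot.
- seat_red (a point): red 50 mm band, left inner arm, 70 mm from the pivot: point on the bar's top edge at the band's middle; turns with the bar (y along it to the left, z up). 15 mm lower, 16 mm steel balls stick out 5 mm from both faces on springs; a carrier's lips meet them 15 mm before home and need about 5 to 10 N to pass, more than its weight, while the bar sinks under the push.
- red_centre (a point): centre of the red twin-jar carrier, 56.5 mm above its foot: two lidded jars (50 mm wide, 58 mm high, 44 mm either side along x) joined by a saddle; 138 (x) x 50 (y) x 113 mm, about 0.32 kg. Upright grip tab on top, 26 (x) x 14 (y) mm, from 13.5 to 56.5 mm above this point; pinch it across y. Its y goes along the bar, either way round.
- red_slot (a point): middle of the roof of the red carrier's saddle slot, 62 mm above its foot (5.5 mm above its centre); home when it rests on the bar's top edge at the red seat. The slot runs along the carrier's y, opens downward, 22 mm wide, 26 mm long, narrowed to 18 mm by round lips 22 mm below the roof.
- jars_red: the red twin-jar carrier; origin at the middle of its foot.
- paint_bottle: bystander: capped white paint bottle, 48 mm diameter, 120 mm high; origin at its foot
- pail: bystander: open yellow plastic pail, 110 mm across, 90 mm high; origin at its foot
- eraser: bystander: grey eraser block 50 x 28 x 18 mm; origin at its foot
Things that resemble listed ones, but are neither listed nor needed, are in the scene too. What is shaped like the jars_yellow but green or purple is not meant.

How it is judged:
By the outcome, as a careful person would: the job done as asked, in the order asked, and still so for the second after the job is handed in, with the robot touching nothing.
It also fails if it takes over 70 s, if anything falls off the work surface, if the arm or the gripper's body presses on something with over 40 N, if the wrist force passes 120 N, or if a joint passes its speed limit or range.

## Working session

There is one attempt and no reset: what is moved stays moved. The work goes in short steps, Python scripts to look and compute and a tool call to move; the robot and the scene stay as the last step left them, time stands still between calls to the robot, and variables do not carry over. Pictures are saved under pics/ and viewed, and the job is handed in when it is done.

Besides the shell and the picture viewer there is one more tool, called as a command line: name --argument value ..., lists and objects as JSON in quotes. drive_tool: Moves the arm, as the interface text tells. Its arguments: {"type":"object","properties":{"increments":{"type":"array","items":{"type":"object","properties":{"linear":{"type":"array","items":{"type":"number","minimum":-1,"maximum":1}},"turn":{"type":"array","items":{"type":"number","minimum":-1,"maximum":1}},"grip":{"type":"number"}}}}},"required":["increments"]}

```bash
ls; mkdir -p pics; python3 - <<'E'
from station import arm, eyes
import cv2
print(arm.state())
for n in ["scene","top","wrist"]:
    c=eyes.calibration(n); print(n,c)
    im=eyes.camera(n); cv2.imwrite(f"pics/{n}0.png",im[:,:,::-1])
E
```

```text
pics
{'time_s': 0.0, 'joint_positions': array([-1.36798749e+00,  4.23872926e-01,  1.63071525e+00, -2.31540347e-05,
        1.08859626e+00, -1.89756576e-02]), 'joint_vel': array([-0.00151938,  0.00055847,  0.0003456 , -0.00035279,  0.0012193 ,
       -0.00074356]), 'joint_torque': array([-2.51277459e-05, -5.57392395e+01, -2.81748462e+01, -1.91208073e-04,
        7.22728946e-03,  1.54631704e-05]), 'tcp_pos': array([ 137.40221625, -609.13237981,  230.51573892]), 'eef_rot': array([3.13549293, 1.56920441, 1.78649184]), 'ft_force': array([ 0.42842925,  0.02604445, -0.07519315]), 'wrist_torque': array([-0.01682281,  0.07931626, -0.00959672]), 'width': 85.3077778279655}
scene {'fovy': 54.6839776831585, 'cx': 315.63885815155254, 'cy': 202.955324727292, 'T': array([[-1.21762130e-01,  6.17670425e-01, -7.76953814e-01,
         1.22066052e+03],
       [ 9.92558886e-01,  7.50489515e-02, -9.58880248e-02,
         1.09592925e+02],
       [-9.17627961e-04, -7.82847942e-01, -6.22212389e-01,
         6.80902246e+02],
       [ 0.00000000e+00,  0.00000000e+00,  0.00000000e+00,
         1.00000000e+00]])}
[... 163 characters left out ...]
8502e+02],
       [-9.99940060e-01, -9.45280797e-03,  5.52462786e-03,
        -2.45832748e+00],
       [-4.00778398e-03, -1.53554201e-01, -9.88132099e-01,
         1.28344633e+03],
       [ 0.00000000e+00,  0.00000000e+00,  0.00000000e+00,
         1.00000000e+00]])}
wrist {'fovy': 65.70646984690485, 'cx': 314.93402095321954, 'cy': 200.07051593698924, 'T': array([[ 2.19389663e-01, -9.32700797e-01, -2.86247096e-01,
         2.09956127e+02],
       [-9.75636455e-01, -2.10124710e-01, -6.30960759e-02,
        -5.93903206e+02],
       [-1.29782779e-03,  2.93115728e-01, -9.56076088e-01,
         3.72332029e+02],
       [ 0.00000000e+00,  0.00000000e+00,  0.00000000e+00,
         1.00000000e+00]])}
```

View pics/scene0.png

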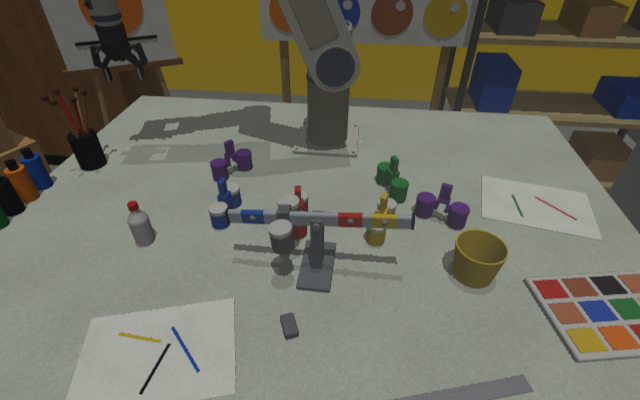

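View pics/top0.png

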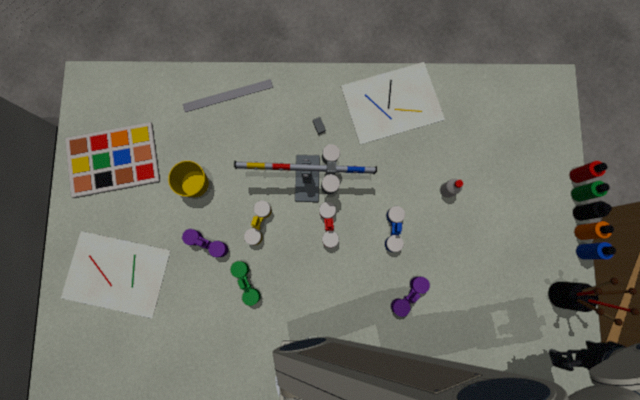

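View pics/wrist0.png

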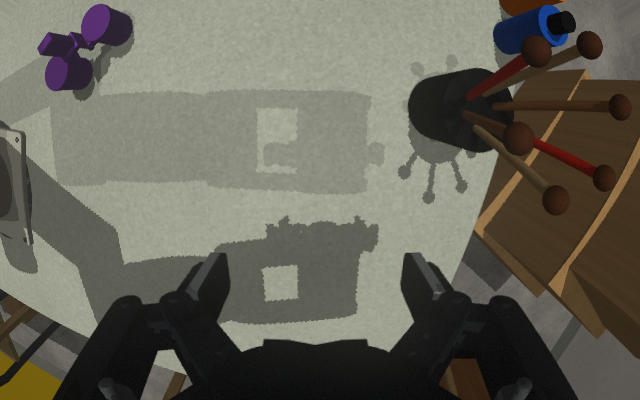

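```bash
cat > h.py <<'E'
import numpy as np, cv2
from station import arm, eyes
def K(c): 
    return 200/np.tan(np.radians(c['fovy'])/2)
def proj(c,P,fish=False):
    P=np.atleast_2d(P).astype(float); T=c['T']
    q=(P-T[:3,3])@T[:3,:3]
    f=K(c)
    if fish:
        r=np.hypot(q[:,0],q[:,1]); th=np.arctan2(r,q[:,2]); s=f*th/np.maximum(r,1e-9)
        return np.c_[c['cx']+q[:,0]*s,c['cy']+q[:,1]*s]
    return np.c_[c['cx']+f*q[:,0]/q[:,2],c['cy']+f*q[:,1]/q[:,2]]
def ray(c,uv,z,fish=False):
    u=(uv[0]-c['cx'])/K(c); v=(uv[1]-c['cy'])/K(c)
    if fish:
        r=np.hypot(u,v); d=np.array([np.sin(r)*u/r,np.sin(r)*v/r,np.cos(r)])
    else: d=np.array([u,v,1])
    d=c['T'][:3,:3]@d; o=c['T'][:3,3]
    return o+d*(z-o[2])/d[2]
def crop(im,x0,y0,x1,y1,s,name):
    o=cv2.resize(im[y0:y1,x0:x1,::-1],None,fx=s,fy=s,interpolation=cv2.INTER_CUBIC)
    cv2.imwrite(name,o)
def st():
    s=arm.state(); 
    print('t',round(s['time_s'],2),'tcp',s['tcp_pos'].round(1),'rot',s['eef_rot'].round(3),'F',s['ft_force'].round(1),'M',s['wrist_torque'].round(2),'w',round(s['width'],1)); return s
E
python3 - <<'E'
import cv2
from h import *
im=cv2.imread('pics/top0.png')[:,:,::-1]
crop(im,225,140,425,260,4,'pics/tc0.png')
im=cv2.imread('pics/scene0.png')[:,:,::-1]
crop(im,200,170,420,300,3.6,'pics/sc0.png')
E
```

```text
(no output)
```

View pics/tc0.png

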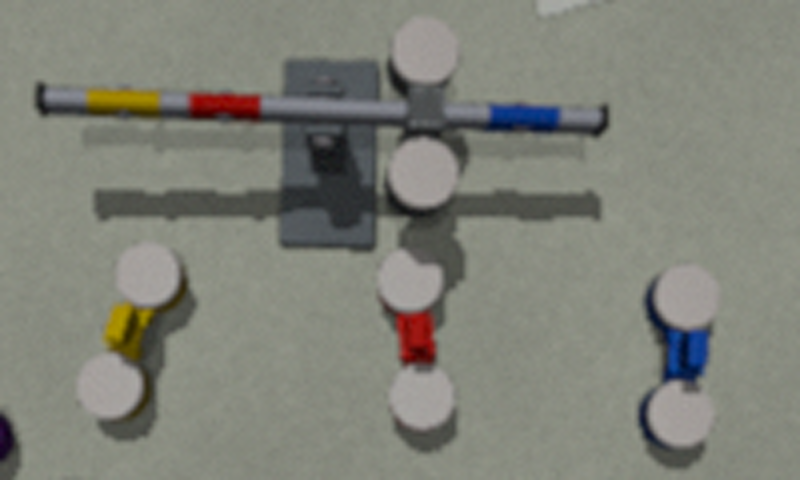

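View pics/sc0.png

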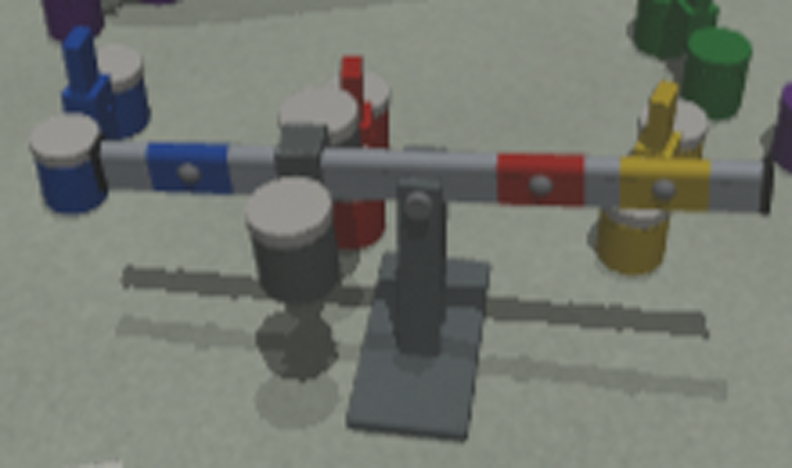

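```bash
cat > fit.py <<'E'
from h import *
from scipy.optimize import least_squares
ct=eyes.calibration('top'); cs=eyes.calibration('scene')
def barpt(p,q):  # q: x across,y along,z rel. top edge level
    x,y,yaw,t=p
    q=np.atleast_2d(q).astype(float); z=q[:,2]+22
    # positive tilt lifts +y: rotation about +x
    Y=q[:,1]*np.cos(t)-z*np.sin(t); Z=143+q[:,1]*np.sin(t)+z*np.cos(t)
    return np.c_[x+q[:,0]*np.cos(yaw)-Y*np.sin(yaw), y+q[:,0]*np.sin(yaw)+Y*np.cos(yaw),Z]
def fitbar(top,sc,p0):
    tp=np.array([v[0] for v in top],float);tq=[v[1] for v in top];sp=np.array([v[0] for v in sc],float);sq=[v[1] for v in sc]
    f=lambda p:np.r_[(proj(ct,barpt(p,tq))-tp).ravel(),(proj(cs,barpt(p,sq))-sp).ravel()]
    r=least_squares(f,p0,loss='soft_l1'); return r.x,f(r.x)
T=lambda u,v:(225+(u+.5)/4-.5,140+(v+.5)/4-.5); S=lambda u,v:(200+(u+.5)/3.6-.5,170+(v+.5)/3.6-.5)
if __name__=='__main__':
    top=[(T(87,101),(0,165,0)),(T(159,104),(0,115,0)),(T(190,105),(0,95,0)),(T(261,107),(0,45,0)),(T(489,117),(0,-115,0)),(T(559,119),(0,-165,0))]
    sc=[(S(664,189),(12,140,-15)),(S(541,185),(12,70,-15)),(S(188,173),(12,-140,-15))]
    p,r=fitbar(top,sc,[500,0,0,.07]); print('bar',p.round(4)); print(r.reshape(-1,2).round(2))
    for n,a,b in [('yellow',(150,274),(111,385)),('red',(410,281),(422,397)),('blue',(685,297),(680,415))]:
        A=ray(ct,T(*a),58);B=ray(ct,T(*b),58);d=A-B
        print(n,((A+B)/2).round(1),'len',np.linalg.norm(d).round(1),'xaxis angle',np.arctan2(d[1],d[0]).round(3))
    for n,uv in [('tabY',(124,324))]:
        pass
    # foot check
    for uv in [(288,60),(380,60),(375,247),(280,245)]: print(ray(ct,T(*uv),10).round(0))
E
python3 fit.py
```

```text
bar [ 5.11018e+02  1.06813e+01 -2.40900e-01 -1.87200e-01]
[[ 11.57  20.99]
 [  9.88  23.87]
 [  8.74  25.09]
 [  7.75  28.32]
 [  6.68  38.26]
 [  7.41  41.82]
 [-17.04  -6.62]
 [-12.08 -16.93]
 [  2.63 -46.17]]
yellow [455.3 182.1  58. ] len 87.6 xaxis angle -0.307
red [450.3 -31.3  58. ] len 87.2 xaxis angle 0.109
blue [ 439.6 -229.8   58. ] len 88.2 xaxis angle -0.061
[677.  71.  10.]
[677.  -2.  10.]
[527.   0.  10.]
[527.  74.  10.]
```

```bash
sed -i 's/\[500,0,0,.07\]/[600,35,0,.07]/' fit.py; python3 fit.py | head -12
```

```text
bar [ 5.997962e+02  3.664690e+01 -1.320000e-02  6.730000e-02]
[[-0.07 -0.21]
 [ 0.12 -0.27]
 [-0.37 -0.25]
 [-0.06 -0.08]
 [ 0.14 -0.43]
 [ 0.32 -0.27]
 [ 0.12 -0.44]
 [-0.05 -0.6 ]
 [ 0.11 -0.88]]
yellow [455.3 182.1  58. ] len 87.6 xaxis angle -0.307
red [450.3 -31.3  58. ] len 87.2 xaxis angle 0.109
```

drive_tool --increments '[{"linear": [0.6, 0.6, 0], "turn": [0, 0, -0.25], "grip": -1}, {"linear": [0.6, 0.6, 0], "turn": [0, 0, -0.25], "grip": -1}, {"linear": [0.6, 0.6, 0], "turn": [0, 0, -0.25], "grip": -1}, {"linear": [0.6, 0.6, 0], "turn": [0, 0, -0.25], "grip": -1}, {"linear": [0.6, 0.6, 0], "turn": [0, 0, -0.25], "grip": -1}, {"linear": [0.6, 0.6, 0], "turn": [0, 0, -0.25], "grip": -1}, {"linear": [0.6, 0.6, 0], "turn": [0, 0, -0.25], "grip": -1}, {"linear": [0.6, 0.6, 0], "turn": [0, 0, -0.25], "grip": -1}, {"linear": [0.6, 0.6, 0], "turn": [0, 0, -0.25], "grip": -1}, {"linear": [0.6, 0.6, 0], "turn": [0, 0, -0.25], "grip": -1}, {"linear": [0.6, 0.6, 0], "turn": [0, 0, -0.25], "grip": -1}]'

```text
time_s: 1.25
tcp_pos: [437.6, -309.2, 231.1]
eef_rot: [-1.436, 1.57, 2.976]
ft_force: [-0.2, 0.3, 0.6]
width: 85.9
```

drive_tool --increments '[{"linear": [0.036, 0.98, -0.1], "grip": -1}, {"linear": [0.036, 0.98, -0.1], "grip": -1}, {"linear": [0.036, 0.98, -0.1], "grip": -1}, {"linear": [0.036, 0.98, -0.1], "grip": -1}, {"linear": [0.036, 0.98, -0.1], "grip": -1}, {"linear": [0.036, 0.98, -0.1], "grip": -1}, {"linear": [0.036, 0.98, -0.1], "grip": -1}, {"linear": [0.036, 0.98, -0.1], "grip": -1}, {"linear": [0.036, 0.98, -0.1], "grip": -1}, {"linear": [0.036, 0.98, -0.1], "grip": -1}, {"linear": [0.036, 0.98, -0.1], "grip": -1}, {"linear": [0.036, 0.98, -0.1], "grip": -1}]'

```text
$.increments[0]: bad value
```

```bash
python3 - <<'E'
from h import *
from scipy.spatial.transform import Rotation as R
s=st(); print(s['joint_positions'].round(2))
r=R.from_euler('xyz',s['eef_rot']).as_matrix(); print(r.round(3)); z=r[:,2]; print('jaw angle+90',np.arctan2(z[1],z[0])+np.pi/2)
c=eyes.calibration('wrist'); im=eyes.camera('wrist'); print(c['T'].round(2).tolist())
np.save('w1.npy',c['T'])
crop(im,0,0,640,400,1.25,'pics/w1.png')
E
```

```text
t 1.25 tcp [ 437.6 -309.2  231.1] rot [-1.436  1.57   2.976] F [-0.2  0.3  0.6] M [ 0.01 -0.01 -0.02] w 85.9
[-0.64  0.29  1.83 -0.    1.02  1.23]
[[-0.001  0.955 -0.296]
 [ 0.    -0.296 -0.955]
 [-1.    -0.001  0.   ]]
jaw angle+90 -0.2999968983475223
[[-0.3, -0.91, -0.28, 508.67], [-0.96, 0.28, 0.09, -332.43], [-0.0, 0.29, -0.96, 372.77], [0.0, 0.0, 0.0, 1.0]]
```

View pics/w1.png

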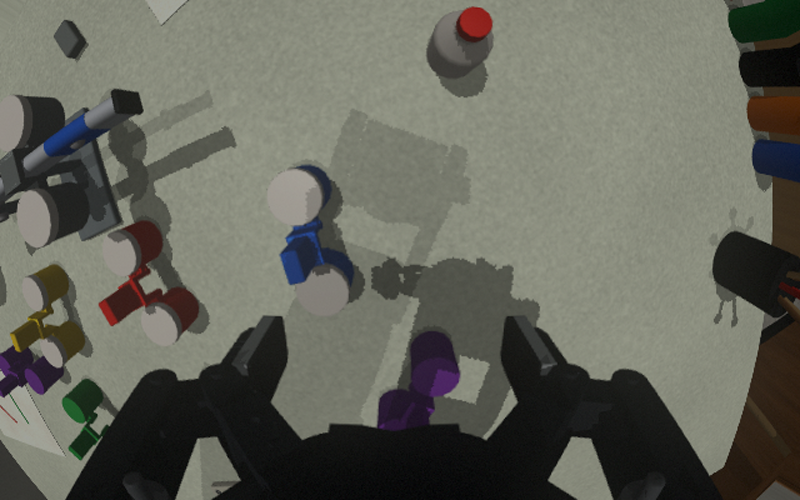

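drive_tool --increments '[{"linear": [0.036, 0.98, -0.1], "turn": [0, 0, 0], "grip": -1}, {"linear": [0.036, 0.98, -0.1], "turn": [0, 0, 0], "grip": -1}, {"linear": [0.036, 0.98, -0.1], "turn": [0, 0, 0], "grip": -1}, {"linear": [0.036, 0.98, -0.1], "turn": [0, 0, 0], "grip": -1}, {"linear": [0.036, 0.98, -0.1], "turn": [0, 0, 0], "grip": -1}, {"linear": [0.036, 0.98, -0.1], "turn": [0, 0, 0], "grip": -1}, {"linear": [0.036, 0.98, -0.1], "turn": [0, 0, 0], "grip": -1}, {"linear": [0.036, 0.98, -0.1], "turn": [0, 0, 0], "grip": -1}, {"linear": [0.036, 0.98, -0.1], "turn": [0, 0, 0], "grip": -1}, {"linear": [0.036, 0.98, -0.1], "turn": [0, 0, 0], "grip": -1}, {"linear": [0.036, 0.98, -0.1], "turn": [0, 0, 0], "grip": -1}, {"linear": [0.036, 0.98, -0.1], "turn": [0, 0, 0], "grip": -1}]'

```text
time_s: 2.5
tcp_pos: [455.5, 179.9, 181.1]
eef_rot: [-0.487, 1.57, -2.359]
ft_force: [-1.0, 0.3, 0.5]
width: 85.5
```

```bash
python3 - <<'E'
from h import *
s=st(); print(s['joint_positions'].round(2))
c=eyes.calibration('wrist'); im=eyes.camera('wrist')
crop(im,0,0,640,400,1.25,'pics/w2.png')
for P in [(455.3,182.1,113),(455.3,182.1,70)]:
    print(proj(c,P,True)*1.25)
E
```

```text
t 2.5 tcp [455.5 179.9 181.1] rot [-0.487  1.57  -2.359] F [-1.   0.3  0.5] M [-0.02  0.01  0.03] w 85.5
[ 0.35  0.3   1.96 -0.    0.88  2.22]
[[388.07374029 268.5354751 ]]
[[388.91952085 247.13891722]]
```

View pics/w2.png

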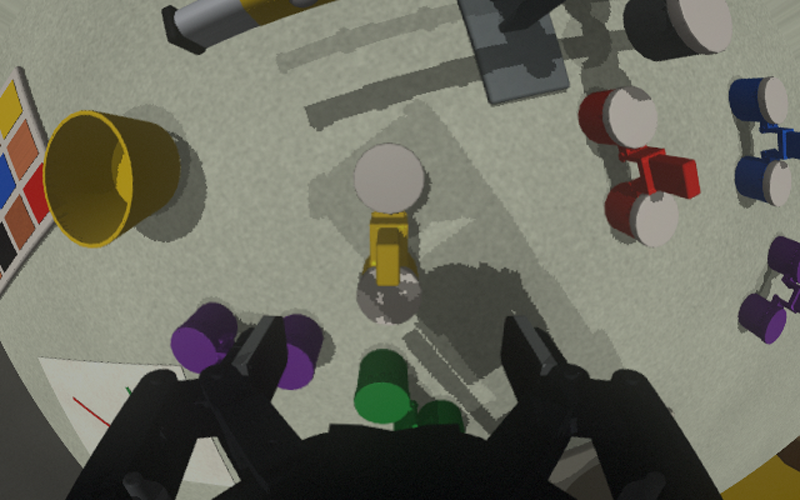

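```bash
cat >> h.py <<'E'
def carrier_pts(T):
    """T 4x4 carrier centre frame; returns list of polylines"""
    L=[]
    a=np.linspace(0,2*np.pi,40)
    for sx in(-44,44): L.append(np.c_[sx+25*np.cos(a),25*np.sin(a),np.full(40,1.5)])
    b=np.array([[-13,-7],[13,-7],[13,7],[-13,7],[-13,-7]],float)
    L.append(np.c_[b,np.full(5,56.5)]); 
    for q in b[:4]: L.append(np.array([[*q,13.5],[*q,56.5]]))
    L.append(np.array([[0,-13,5.5],[0,13,5.5]],float))
    return [l@T[:3,:3].T+T[:3,3] for l in L]
def pose(x,y,z,yaw,roll=0):
    from scipy.spatial.transform import Rotation as R
    T=np.eye(4);T[:3,:3]=R.from_euler('ZX',[yaw,roll]).as_matrix();T[:3,3]=[x,y,z];return T
def overlay(im,c,lines,fish,x0,y0,x1,y1,s,name,col=(255,0,255)):
    o=cv2.resize(im[y0:y1,x0:x1,::-1],None,fx=s,fy=s,interpolation=cv2.INTER_CUBIC)
    for l in lines:
        p=(proj(c,l,fish)-[x0,y0]+.5)*s-.5
        cv2.polylines(o,[np.round(p*8).astype(np.int32)],False,col,1,cv2.LINE_AA,3)
    cv2.imwrite(name,o)
E
python3 - <<'E'
from h import *
c=eyes.calibration('wrist'); im=cv2.imread('pics/w2.png'); im=cv2.resize(im,(640,400))[:,:,::-1]
overlay(im,c,carrier_pts(pose(455.3,182.1,56.5,-.307)),True,260,90,360,280,3.1,'pics/o2.png')
E
```

```text
(no output)
```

View pics/o2.png

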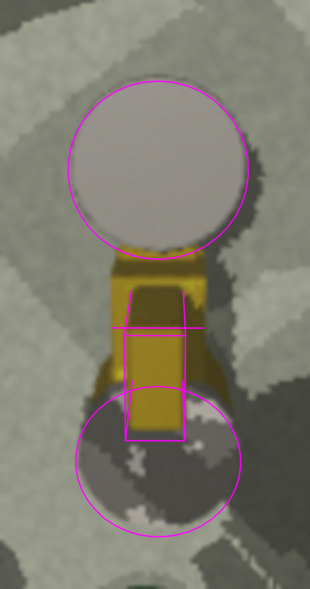

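drive_tool --increments '[{"linear": [0, 0.004, -0.1], "turn": [0, 0, 0], "grip": -0.3}, {"linear": [0, 0.004, -0.17], "turn": [0, 0, 0], "grip": -0.3}, {"linear": [0, 0.004, -0.212], "turn": [0, 0, 0], "grip": -0.3}, {"linear": [0, 0.004, -0.212], "turn": [0, 0, 0], "grip": -0.3}, {"linear": [0, 0.004, -0.212], "turn": [0, 0, 0], "grip": 1}, {"linear": [0, 0.004, -0.212], "turn": [0, 0, 0], "grip": 1}, {"linear": [0, 0.004, -0.212], "turn": [0, 0, 0], "grip": 1}, {"linear": [0, 0.004, -0.212], "turn": [0, 0, 0], "grip": 1}, {"linear": [0, 0.004, -0.212], "turn": [0, 0, 0], "grip": 1}]'

```text
time_s: 3.45
tcp_pos: [456.7, 182.5, 76.7]
eef_rot: [2.081, 1.568, 0.209]
ft_force: [0.9, -2.1, 7.4]
width: 13.6
```

drive_tool --increments '[{"linear": [0, 0, 0.06], "turn": [0, 0, 0], "grip": 1}, {"linear": [0, 0, 0.14], "turn": [0, 0, 0], "grip": 1}, {"linear": [0, 0, 0.24], "turn": [0, 0, 0], "grip": 1}, {"linear": [0, 0, 0.34], "turn": [0, 0, 0], "grip": 1}, {"linear": [0, 0, 0.41], "turn": [0, 0, 0], "grip": 1}, {"linear": [0.08, 0, 0.41], "turn": [0, 0, 0.137], "grip": 1}, {"linear": [0.16, -0.005, 0.41], "turn": [0, 0, 0.137], "grip": 1}, {"linear": [0.24, -0.01, 0.41], "turn": [0, 0, 0.137], "grip": 1}, {"linear": [0.292, -0.01, 0.41], "turn": [0, 0, 0.137], "grip": 1}, {"linear": [0.292, -0.01, 0.41], "turn": [0, 0, 0.137], "grip": 1}, {"linear": [0.292, -0.01, 0.41], "turn": [0, 0, 0.137], "grip": 1}, {"linear": [0.292, -0.01, 0.41], "turn": [0, 0, 0.137], "grip": 1}]'

```text
time_s: 4.65
tcp_pos: [600.2, 177.3, 279.9]
eef_rot: [-1.335, 1.569, -2.92]
ft_force: [-0.2, -0.4, -3.6]
width: 13.7
```

```bash
cat > look.py <<'E'
import sys
from fit import *
# args: tag, carrier centre pose relative: TCP x,y + yaw ; overlay predicted
tag=sys.argv[1]; h=float(sys.argv[2]) if len(sys.argv)>2 else 18.5  # TCP height above carrier centre
from scipy.spatial.transform import Rotation as R
s=st()
r=R.from_euler('xyz',s['eef_rot']).as_matrix()
C=np.eye(4); C[:3,:3]=np.c_[r[:,1],-r[:,2],-r[:,0]]; C[:3,3]=s['tcp_pos']+r[:,0]*h
print('carrier z-axis',C[:3,2].round(3),'yaw',np.arctan2(C[1,0],C[0,0]).round(4),'centre',C[:3,3].round(1))
imt=eyes.camera('top'); ims=eyes.camera('scene'); cw=eyes.calibration('wrist'); imw=eyes.camera('wrist')
np.savez(f'pics/{tag}.npz',t=imt,s=ims,w=imw,cw=cw['T'],C=C)
P=carrier_pts(C)
overlay(imt,ct,P,False,225,120,425,260,4,f'pics/{tag}_t.png')
overlay(ims,cs,P,False,200,110,440,270,3.3,f'pics/{tag}_s.png')
overlay(imw,cw,P,True,0,0,640,400,1.25,f'pics/{tag}_w.png')
E
python3 look.py a; python3 - <<'E'
from fit import *
p=[599.8,36.65,-.0132,.0673]
for n,y in [('y',140),('b',-140),('r',70)]: print(n,barpt(p,(0,y,0)).round(1))
E
```

```text
t 4.65 tcp [600.2 177.3 279.9] rot [-1.335  1.569 -2.92 ] F [-0.2 -0.4 -3.6] M [0.03 0.04 0.02] w 13.7
carrier z-axis [0.002 0.    1.   ] yaw -0.0145 centre [600.1 177.3 261.4]
y [[601.6 174.8 174.4]]
b [[ 597.9 -104.5  155.5]]
r [[600.7 105.  169.7]]
```

View pics/a_t.png

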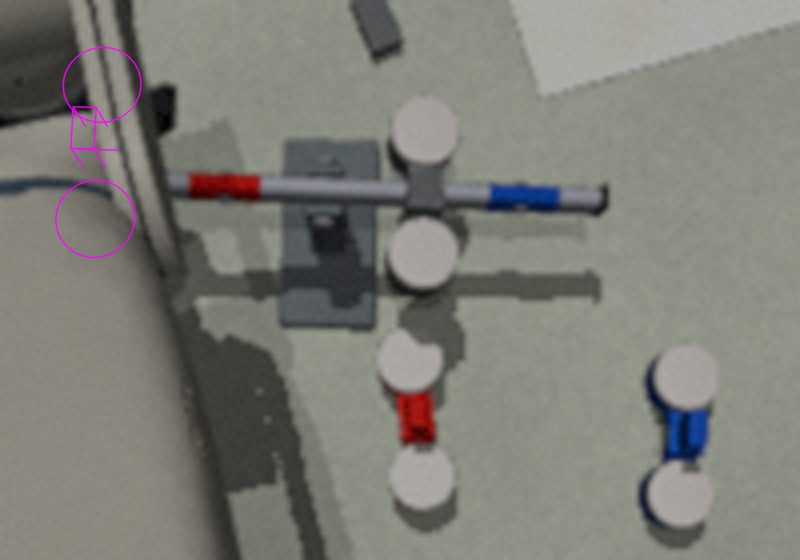

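View pics/a_s.png

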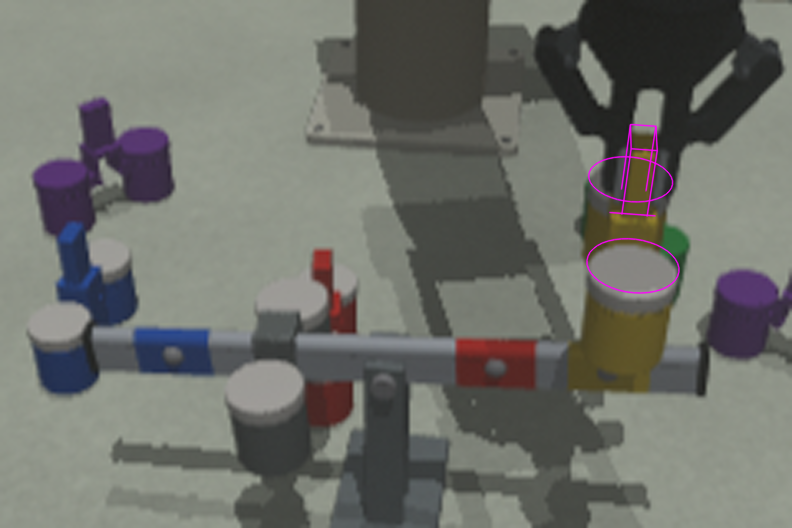

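View pics/a_w.png

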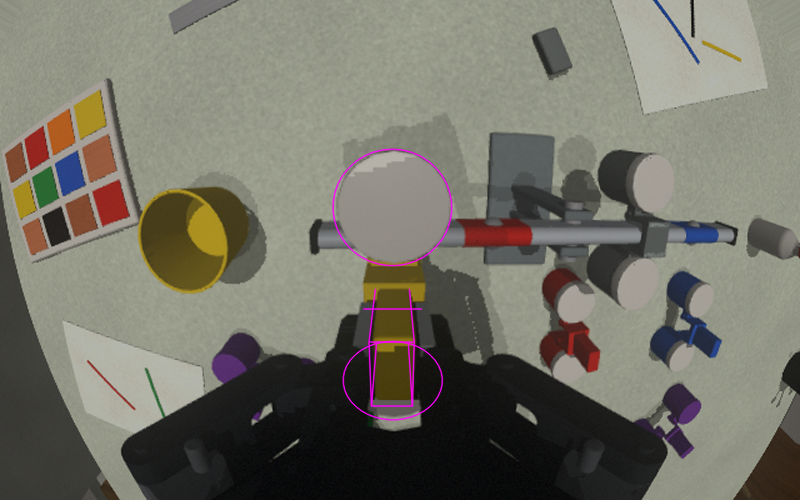

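```bash
cat > barov.py <<'E'
import sys
from fit import *
tag=sys.argv[1]; p=[float(v) for v in sys.argv[2:6]]
d=np.load(f'pics/{tag}.npz'); cw=eyes.calibration('wrist'); cw['T']=d['cw']
L=[]
for a,b in [(165,115),(95,45),(-115,-165)]:
    for z,x in[(-7,7),(-7,-7),(0,0)]: L.append(barpt(p,[(x,y,z) for y in np.linspace(a,b,5)]))
    for y in(a,b): L.append(barpt(p,[(-7,y,-7),(0,y,0),(7,y,-7),(7,y,-31)]))
L.append(barpt(p,[(-7,200,-7),(0,200,0),(7,200,-7)]))
P=L+carrier_pts(d['C'])
overlay(d['w'],cw,P,True,240,100,440,240,4,f'pics/{tag}_bw.png')
overlay(d['s'],cs,P,False,200,110,440,270,3.3,f'pics/{tag}_bs.png')
overlay(d['t'],ct,P,False,225,120,425,260,4,f'pics/{tag}_bt.png')
E
python3 barov.py a 599.8 36.65 -.0132 .0673
```

```text
(no output)
```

View pics/a_bw.png

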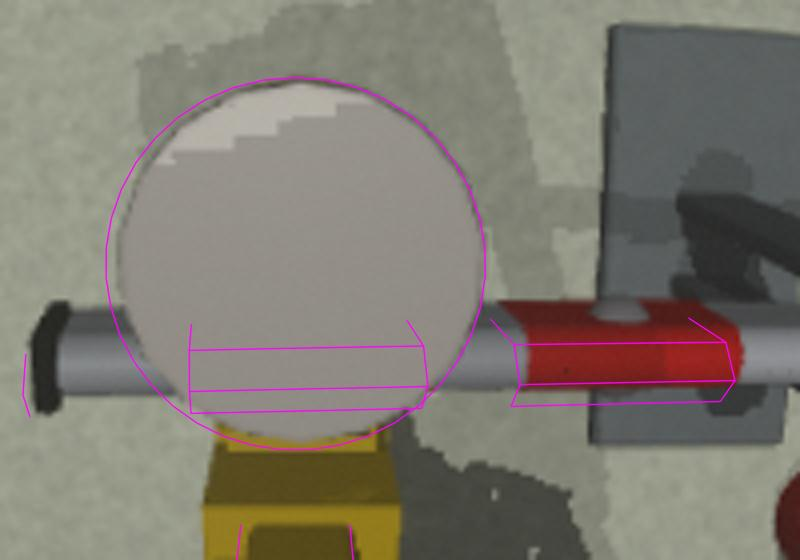

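View pics/a_bs.png

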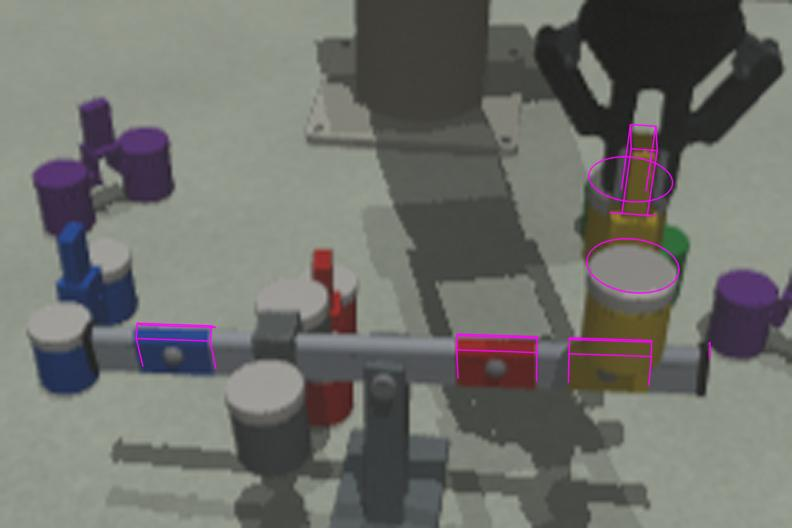

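```bash
cat > wfit.py <<'E'
from fit import *
d=np.load('pics/a.npz'); cw=eyes.calibration('wrist'); cw['T']=d['cw']
W=lambda u,v:np.array((240+(u+.5)/4-.5,100+(v+.5)/4-.5))
# bar in wrist
obs=[(W(527,386),(-6.7,95,-5)),(W(737,382),(-6.7,45,-5)),(W(500,303),(7,95,-31)),(W(698,303),(7,45,-31)),(W(620,308),(12,70,-15+0))]
q=[o[1] for o in obs]; u=np.array([o[0] for o in obs])
for tilt in (.067,.073):
    f=lambda p:(proj(cw,barpt([p[0],p[1],-.0132,tilt],q),True)-u).ravel()
    r=least_squares(f,[600,36]); print('bar wrist x,y',r.x.round(1),r.fun.reshape(-1,2).round(1))
# lid in wrist: fit circle on crop: left edge 120, right 486, top 80, bottom 440
C=d['C'].copy()
a=np.linspace(0,2*np.pi,60)
for h in (18.5,20.2):
    def f(p):
        D=C.copy(); D[:3,3]+=C[:3,2]*(18.5-h)+np.array([p[0],p[1],0])
        l=np.c_[44+25*np.cos(a),25*np.sin(a),np.full(60,1.5)]@D[:3,:3].T+D[:3,3]
        v=(proj(cw,l,True)-[240,100]+.5)*4-.5
        return np.array([v[:,0].min()-120,v[:,0].max()-486,v[:,1].min()-81,v[:,1].max()-439])
    r=least_squares(f,[0,0]); print(h,'carrier offset',r.x.round(2),r.fun.round(1))
E
python3 wfit.py; python3 barov.py a 600 36 0 0; python3 - <<'E'
import cv2,numpy as np
d=np.load('pics/a.npz'); o=d['w'][100:240,240:440,::-1]
cv2.imwrite('pics/a_wc.png',cv2.resize(o,None,fx=4,fy=4,interpolation=cv2.INTER_CUBIC))
E
```

```text
bar wrist x,y [603.4  34.2] [[-0.6  1.3]
 [-0.6  1.2]
 [ 0.2  0.2]
 [ 0.1 -0. ]
 [ 1.  -2.7]]
bar wrist x,y [603.5  34.3] [[-0.5  1.4]
 [-0.6  1.2]
 [ 0.1  0.2]
 [-0.  -0.1]
 [ 1.1 -2.8]]
18.5 carrier offset [ 0.33 -1.06] [-6.9  6.9 -6.7  8. ]
20.2 carrier offset [ 0.05 -1.06] [-4.9  4.9 -5.   5.9]
```

View pics/a_wc.png

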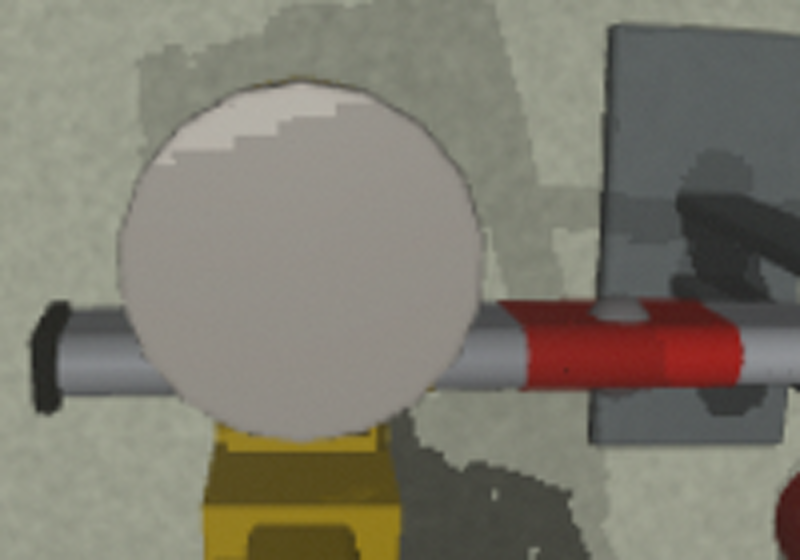

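drive_tool --increments '[{"linear": [0.004, -0.008, -0.05], "turn": [0.032, 0, 0], "grip": 1}, {"linear": [0.004, -0.008, -0.1], "turn": [0.032, 0, 0], "grip": 1}, {"linear": [0.004, -0.008, -0.1], "turn": [0.032, 0, 0], "grip": 1}, {"linear": [0.004, -0.008, -0.1], "turn": [0.032, 0, 0], "grip": 1}, {"linear": [0.004, -0.008, -0.1], "turn": [0.032, 0, 0], "grip": 1}]'

```text
time_s: 5.3
tcp_pos: [604.3, 173.9, 232.0]
eef_rot: [3.122, 1.503, 1.537]
ft_force: [0.3, -0.2, -2.9]
width: 13.5
```

```bash
python3 look.py b 20.2; python3 barov.py b 603.4 34.2 -.0132 .0673;  python3 - <<'E'
import cv2,numpy as np
d=np.load('pics/b.npz'); o=d['w'][100:240,240:440,::-1]
cv2.imwrite('pics/b_wc.png',cv2.resize(o,None,fx=4,fy=4,interpolation=cv2.INTER_CUBIC))
E
```

```text
t 5.3 tcp [604.3 173.9 232. ] rot [3.122 1.503 1.537] F [ 0.3 -0.2 -2.9] M [-0.09 -0.07 -0.03] w 13.5
carrier z-axis [-0.002 -0.067  0.998] yaw -0.0143 centre [604.3 175.2 211.8]
```

View pics/b_bw.png

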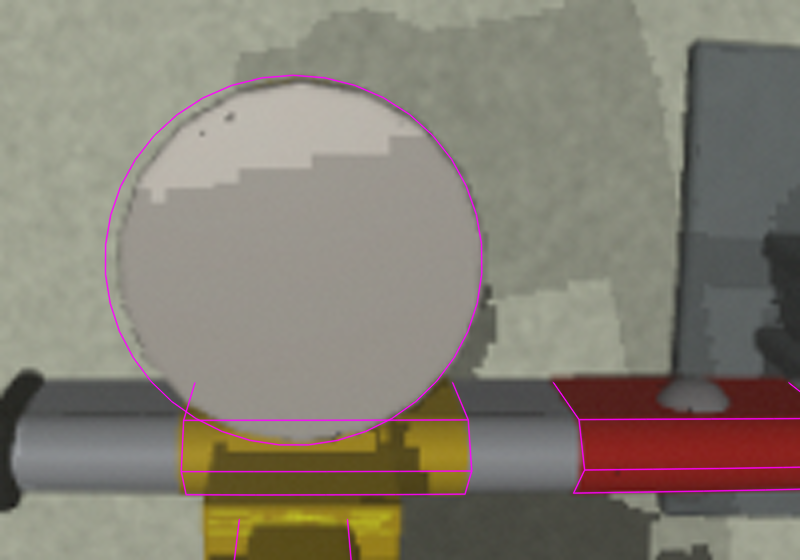

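View pics/b_bs.png

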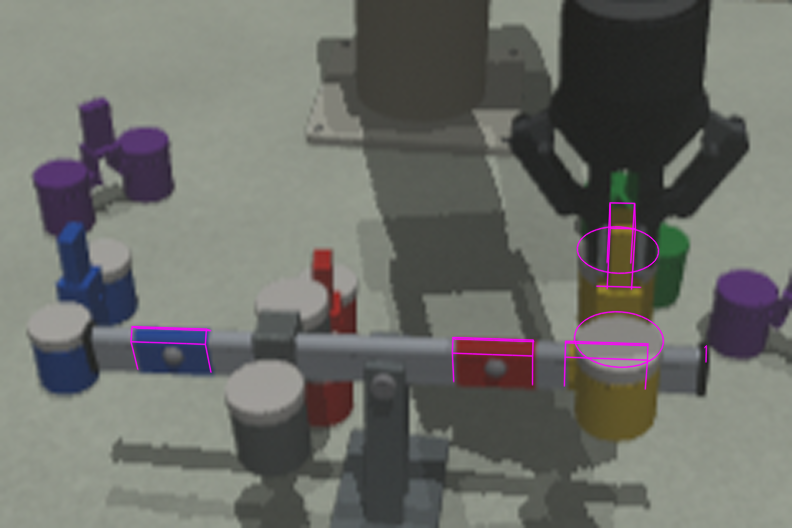

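View pics/b_wc.png

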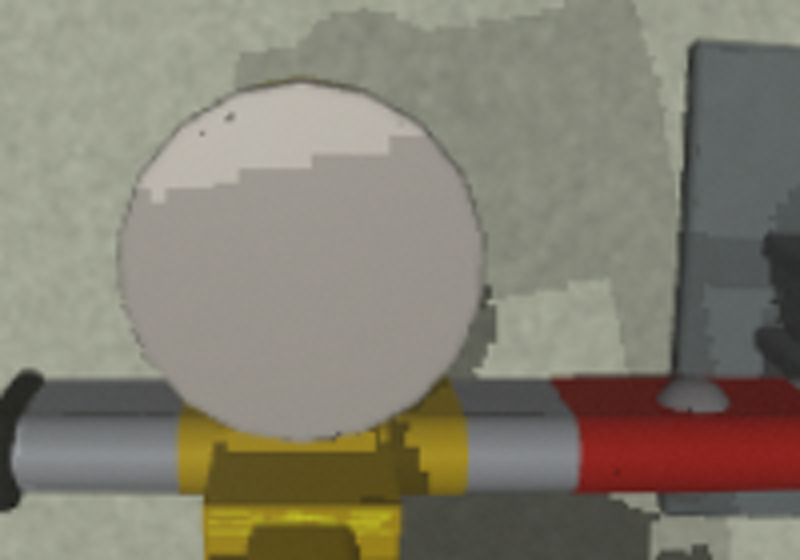

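```bash
cat > plan.py <<'E'
import sys
from fit import *
def rows(bx,by,yaw,seat,path,h=14.7,r0=None,tcp=None,xoff=0):
    """path list of (theta,d). prints linear, turn relative to tcp (measured) & roll r0"""
    for th,d in path:
        P=barpt([bx,by,yaw,th],(xoff,seat,0+d+h))[0]
        print(f'th {th:+.3f} d {d:5.1f} lin',((P-tcp)/500).round(4),'turn',round((th-r0)/np.radians(120),4), 'P',P.round(1))
E
python3 - <<'E'
from plan import *
s=st()
rows(603.3,35.3,-.0132,140,[(.067,25),(.067,15),(.03,15),(0,15),(-.05,14),(-.1,13.5),(-.15,13),(-.2,12),(-.25,11),(-.3,10),(-.35,8),(-.38,7)],r0=.067,tcp=s['tcp_pos'])
E
```

```text
t 5.45 tcp [604.1 173.8 231.7] rot [3.124 1.503 1.539] F [ 1.  -0.4 -4.5] M [-0.04  0.01 -0.02] w 13.5
th +0.067 d  25.0 lin [ 0.0019 -0.0059 -0.0356] turn 0.0 P [605.1 170.8 213.9]
th +0.067 d  15.0 lin [ 0.0019 -0.0045 -0.0555] turn 0.0 P [605.1 171.5 204. ]
th +0.030 d  15.0 lin [ 0.002  -0.0002 -0.0657] turn -0.0177 P [605.1 173.7 198.9]
th +0.000 d  15.0 lin [ 0.002   0.003  -0.0741] turn -0.032 P [605.1 175.3 194.7]
th -0.050 d  14.0 lin [ 0.0021  0.0077 -0.0902] turn -0.0559 P [605.2 177.6 186.6]
th -0.100 d  13.5 lin [ 0.0021  0.0116 -0.1055] turn -0.0797 P [605.2 179.6 179. ]
th -0.150 d  13.0 lin [ 0.0022  0.0147 -0.121 ] turn -0.1036 P [605.2 181.1 171.2]
th -0.200 d  12.0 lin [ 0.0022  0.0168 -0.1376] turn -0.1275 P [605.2 182.2 162.9]
th -0.250 d  11.0 lin [ 0.0022  0.0179 -0.1543] turn -0.1514 P [605.2 182.7 154.6]
th -0.300 d  10.0 lin [ 0.0022  0.0181 -0.171 ] turn -0.1752 P [605.2 182.8 146.2]
th -0.350 d   8.0 lin [ 0.0022  0.0167 -0.1895] turn -0.1991 P [605.2 182.1 137. ]
th -0.380 d   7.0 lin [ 0.0022  0.0155 -0.2001] turn -0.2134 P [605.2 181.5 131.7]
```

drive_tool --increments '[{"linear": [0.002, -0.006, -0.036], "turn": [0, 0, 0], "grip": 1}, {"linear": [0.002, -0.005, -0.045], "turn": [0, 0, 0], "grip": 1}, {"linear": [0.002, -0.0045, -0.0555], "turn": [0, 0, 0], "grip": 1}, {"linear": [0.002, 0, -0.066], "turn": [-0.018, 0, 0], "grip": 1}, {"linear": [0.002, 0.003, -0.074], "turn": [-0.032, 0, 0], "grip": 1}, {"linear": [0.002, 0.003, -0.074], "turn": [-0.032, 0, 0], "grip": 1}]'

```text
time_s: 6.05
tcp_pos: [605.2, 175.7, 193.7]
eef_rot: [1.549, 1.569, -0.036]
ft_force: [1.9, 0.5, -2.5]
width: 13.4
```

```bash
python3 look.py c 20.2; python3 barov.py c 603.4 34.2 -.0132 .0
```

```text
t 6.05 tcp [605.2 175.7 193.7] rot [ 1.549  1.569 -0.036] F [ 1.9  0.5 -2.5] M [-0.1  -0.36 -0.04] w 13.4
carrier z-axis [-0.002  0.     1.   ] yaw -0.0138 centre [605.2 175.7 173.5]
```

View pics/c_bs.png

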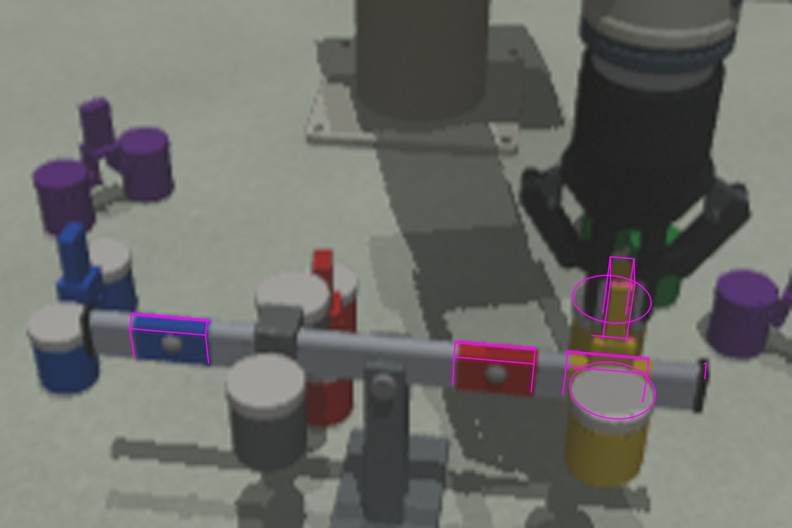

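View pics/c_bw.png

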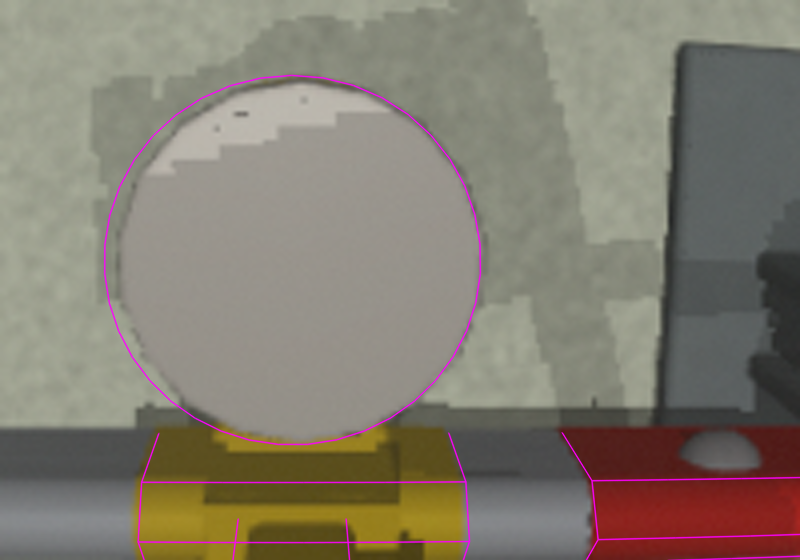

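```bash
python3 - <<'E'
from plan import *
s=st()
rows(603.3,35.3,-.0132,140,[(-.04,14.5),(-.08,14),(-.12,13.5),(-.16,13),(-.2,12),(-.24,11.5),(-.28,11),(-.32,10)],r0=0,tcp=s['tcp_pos'])
E
```

```text
t 6.2 tcp [605.2 175.3 194.1] rot [2.334 1.568 0.748] F [ 1.9  1.3 -1.8] M [ 0.28 -0.38  0.04] w 13.4
th -0.040 d  14.5 lin [-0.0001  0.0038 -0.011 ] turn -0.0191 P [605.2 177.2 188.6]
th -0.080 d  14.0 lin [-0.0001  0.0071 -0.0235] turn -0.0382 P [605.2 178.9 182.3]
th -0.120 d  13.5 lin [-0.      0.0099 -0.036 ] turn -0.0573 P [605.2 180.3 176.1]
th -0.160 d  13.0 lin [ 0.      0.0122 -0.0486] turn -0.0764 P [605.2 181.4 169.8]
th -0.200 d  12.0 lin [ 0.      0.0137 -0.0623] turn -0.0955 P [605.2 182.2 162.9]
th -0.240 d  11.5 lin [ 0.      0.0148 -0.0751] turn -0.1146 P [605.2 182.7 156.5]
th -0.280 d  11.0 lin [ 0.      0.0154 -0.0879] turn -0.1337 P [605.2 183.  150.2]
th -0.320 d  10.0 lin [ 0.      0.0151 -0.1016] turn -0.1528 P [605.2 182.9 143.3]
```

drive_tool --increments '[{"linear": [0, 0.004, -0.011], "turn": [-0.019, 0, 0], "grip": 1}, {"linear": [0, 0.007, -0.0235], "turn": [-0.038, 0, 0], "grip": 1}, {"linear": [0, 0.01, -0.036], "turn": [-0.057, 0, 0], "grip": 1}, {"linear": [0, 0.012, -0.0486], "turn": [-0.076, 0, 0], "grip": 1}, {"linear": [0, 0.012, -0.0486], "turn": [-0.076, 0, 0], "grip": 1}, {"linear": [0, 0.012, -0.0486], "turn": [-0.076, 0, 0], "grip": 1}]'

```text
time_s: 6.8
tcp_pos: [605.2, 181.5, 169.8]
eef_rot: [0.026, 1.414, -1.56]
ft_force: [1.8, 2.8, 1.0]
width: 13.0
```

```bash
python3 look.py d 20.2; python3 barov.py d 603.4 34.2 -.0132 -.16
```

```text
t 6.8 tcp [605.2 181.5 169.8] rot [ 0.026  1.414 -1.56 ] F [1.8 2.8 1. ] M [ 0.66 -0.39  0.12] w 13.0
carrier z-axis [-0.002  0.156  0.988] yaw -0.0146 centre [605.3 178.3 149.8]
```

View pics/d_bs.png

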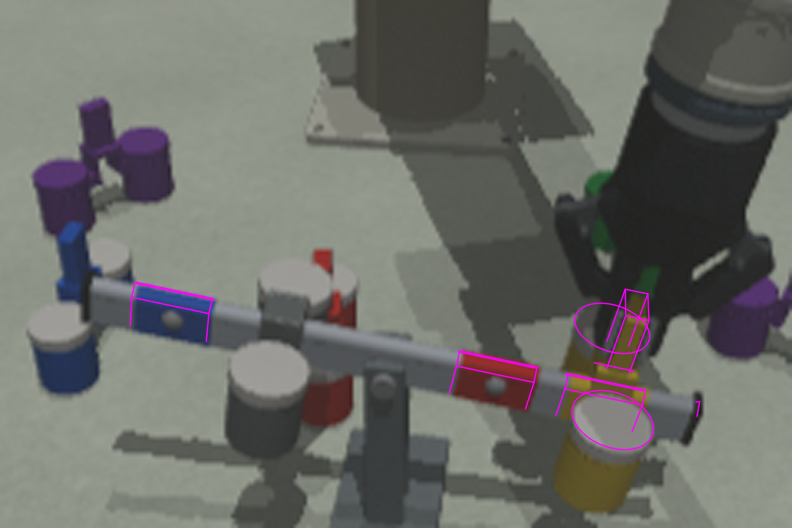

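View pics/d_bw.png

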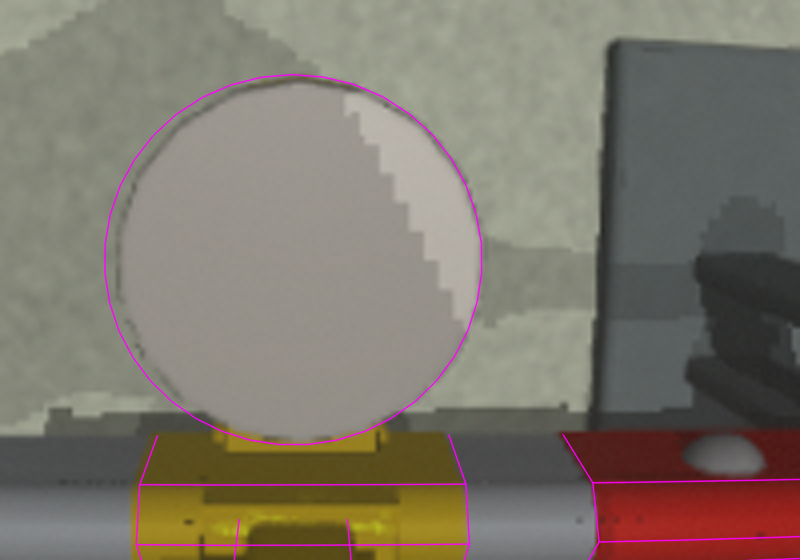

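drive_tool --increments '[{"linear": [0, 0.0015, -0.0137], "turn": [-0.019, 0, 0], "grip": 1}, {"linear": [0, 0.0026, -0.0265], "turn": [-0.038, 0, 0], "grip": 1}, {"linear": [0, 0.0026, -0.0265], "turn": [-0.038, 0, 0], "grip": 1}]'

```text
time_s: 7.25
tcp_pos: [604.5, 181.9, 155.4]
eef_rot: [0.013, 1.331, -1.572]
ft_force: [2.8, -1.6, 1.5]
width: 13.4
```

```bash
python3 look.py e 20.2; python3 barov.py e 603.4 34.2 -.0132 -.24
```

```text
t 7.25 tcp [604.5 181.9 155.4] rot [ 0.013  1.331 -1.572] F [ 2.8 -1.6  1.5] M [ 0.02 -0.6   0.03] w 13.4
carrier z-axis [0.    0.238 0.971] yaw -0.0136 centre [604.5 177.1 135.7]
```

View pics/e_bs.png

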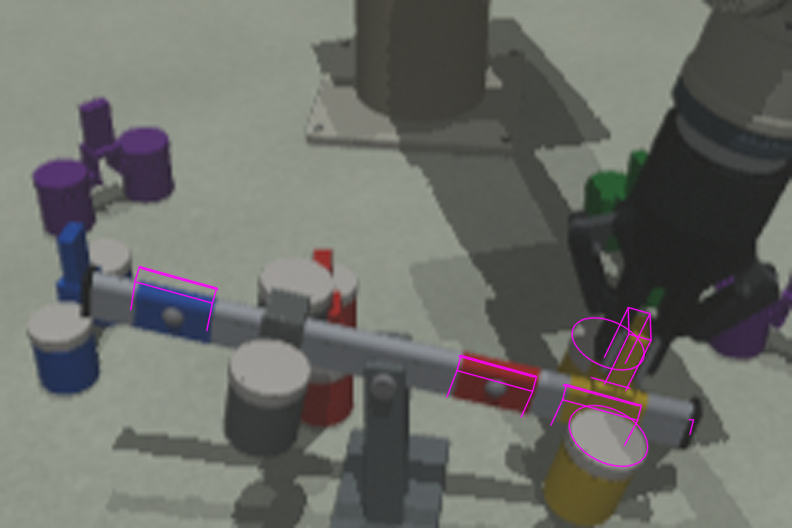

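View pics/e_bw.png

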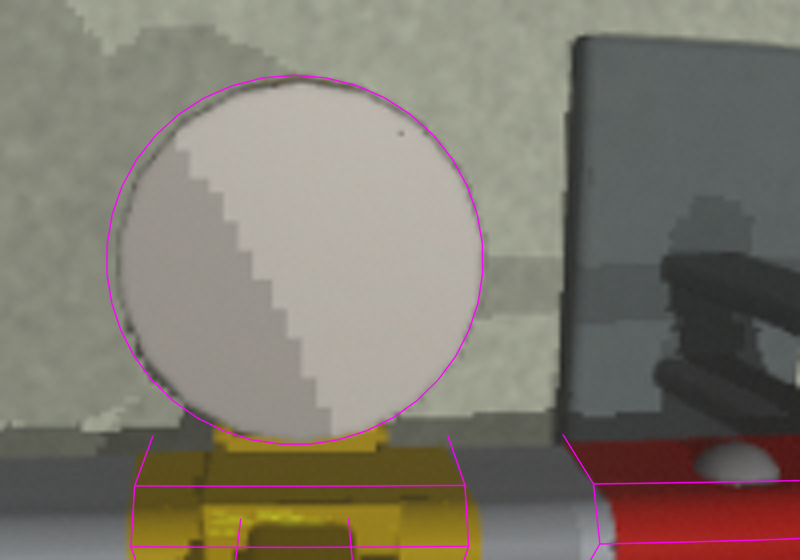

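```bash
cat > tilt.py <<'E'
from fit import *
# scene-crop pixel of balls (offset 200,110, scale 3.3): args as  y:u:v ...
import sys
B=[tuple(map(float,a.split(':'))) for a in sys.argv[1:]]
u=np.array([(200+(b[1]+.5)/3.3-.5,110+(b[2]+.5)/3.3-.5) for b in B]); q=[(12,b[0],-15) for b in B]
f=lambda t:(proj(cs,barpt([603.4,34.2,-.0132,t[0]],q))-u).ravel()
r=least_squares(f,[-.1]);print('tilt',r.x.round(4),r.fun.reshape(-1,2).round(1)); 
for y in(140,-140,70):print(y,barpt([603.4,34.2,-.0132,r.x[0]],(0,y,0)).round(1))
E
python3 tilt.py -140:172:316 70:495:387; python3 tilt.py -140:172:319.5 70:495:384; python3 - <<'E'
import cv2,numpy as np
d=np.load('pics/e.npz'); o=d['s'][180:260,220:420,::-1]
cv2.imwrite('pics/e_sc.png',cv2.resize(o,None,fx=4,fy=4,interpolation=cv2.INTER_CUBIC))
E
```

```text
tilt [-0.1759] [[-1.4  0.2]
 [-1.1  0.7]]
140 [[605.3 175.9 140.2]]
-140 [[601.6 -99.8 189.2]]
70 [[604.4 107.  152.4]]
tilt [-0.1515] [[-1.6  0.4]
 [-1.   1. ]]
140 [[605.3 175.9 143.6]]
-140 [[ 601.6 -100.9  185.9]]
70 [[604.4 106.7 154.2]]
```

View pics/e_sc.png

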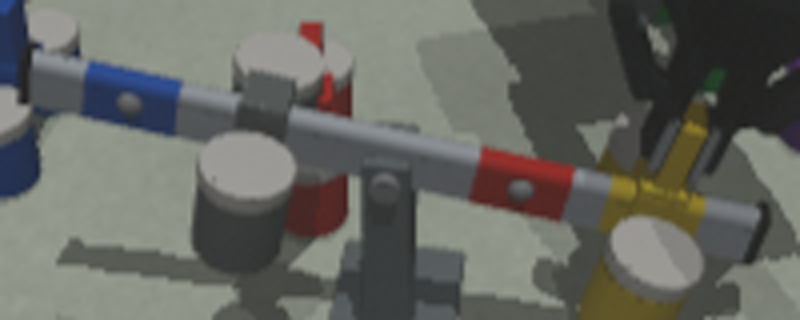

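```bash
python3 - <<'E'
from plan import *
s=st()
rows(603.3,35.3,-.0132,140,[(-.24,0),(-.2,0),(-.16,0),(-.12,0),(-.08,0),(-.07,0)],r0=-.24,tcp=s['tcp_pos'])
E
```

```text
t 7.4 tcp [604.6 181.9 156.1] rot [ 0.015  1.333 -1.571] F [1.3 1.  0.4] M [ 0.27 -0.33  0.09] w 13.1
th -0.240 d   0.0 lin [ 0.0013 -0.0038 -0.0215] turn 0.0 P [605.2 180.  145.4]
th -0.200 d   0.0 lin [ 0.0013 -0.0042 -0.01  ] turn 0.0191 P [605.2 179.8 151.2]
th -0.160 d   0.0 lin [ 0.0013 -0.0051  0.0016] turn 0.0382 P [605.2 179.3 156.9]
th -0.120 d   0.0 lin [ 0.0013 -0.0065  0.0131] turn 0.0573 P [605.2 178.7 162.7]
th -0.080 d   0.0 lin [ 0.0013 -0.0083  0.0245] turn 0.0764 P [605.2 177.8 168.4]
th -0.070 d   0.0 lin [ 0.0013 -0.0088  0.0274] turn 0.0812 P [605.2 177.5 169.8]
```

drive_tool --increments '[{"linear": [0.001, -0.003, -0.008], "turn": [0.019, 0, 0], "grip": 1}, {"linear": [0.001, -0.004, -0.014], "turn": [0.014, 0, 0], "grip": 1}, {"linear": [0.001, -0.004, -0.014], "turn": [0.014, 0, 0], "grip": 1}, {"linear": [0.001, -0.004, -0.014], "turn": [0.014, 0, 0], "grip": 1}]'

```text
time_s: 7.8
tcp_pos: [605.4, 180.3, 149.3]
eef_rot: [0.02, 1.361, -1.566]
ft_force: [2.4, 2.0, 3.1]
width: 13.1
```

```bash
python3 look.py f 20.2; python3 barov.py f 603.4 34.2 -.0132 -.215
```

```text
t 7.8 tcp [605.4 180.3 149.3] rot [ 0.02   1.361 -1.566] F [2.4 2.  3.1] M [ 0.45 -0.44  0.05] w 13.1
carrier z-axis [-0.001  0.208  0.978] yaw -0.0147 centre [605.4 176.1 129.5]
```

View pics/f_bs.png

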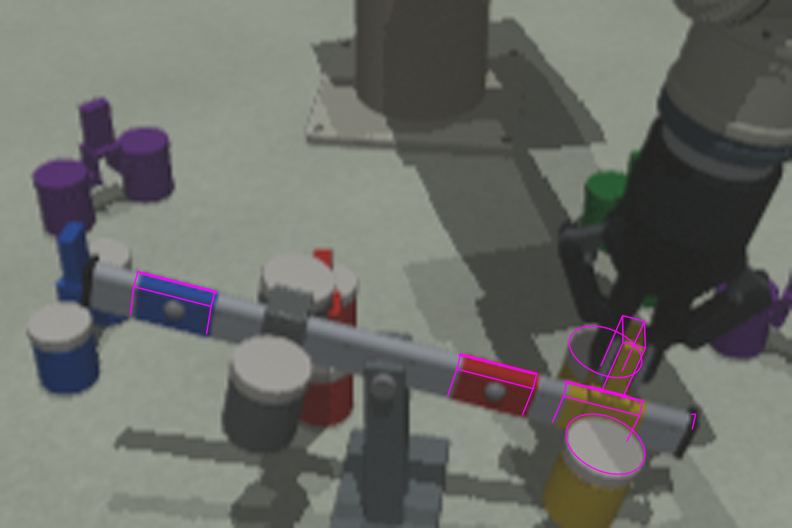

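View pics/f_bw.png

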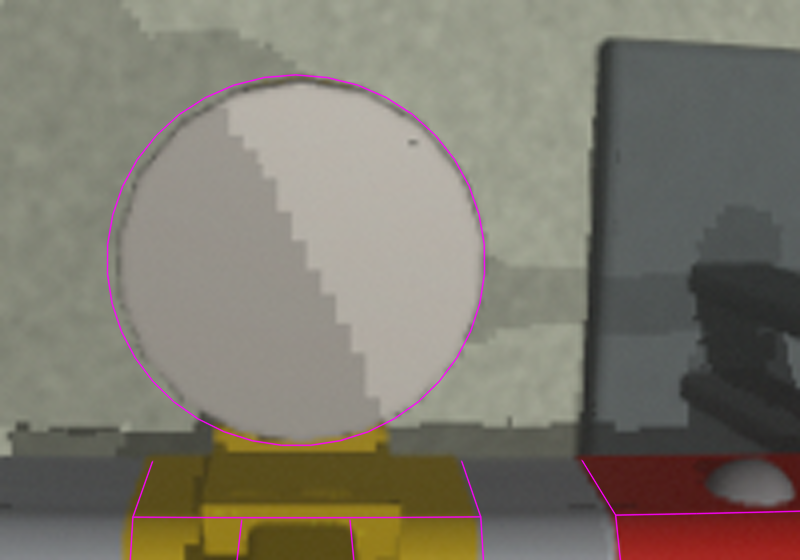

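```bash
python3 - <<'E'
from plan import *
s=st()
rows(603.3,35.3,-.0132,140,[(-.16,0),(-.12,0),(-.08,0),(-.075,0),(-.075,60)],r0=-.21,tcp=s['tcp_pos'])
E
```

```text
t 7.95 tcp [605.4 180.3 149.2] rot [ 0.019  1.361 -1.566] F [3.  2.3 2.5] M [ 0.39 -0.53  0.07] w 13.3
th -0.160 d   0.0 lin [-0.0004 -0.0018  0.0155] turn 0.0239 P [605.2 179.3 156.9]
th -0.120 d   0.0 lin [-0.0004 -0.0032  0.027 ] turn 0.043 P [605.2 178.7 162.7]
th -0.080 d   0.0 lin [-0.0004 -0.005   0.0385] turn 0.0621 P [605.2 177.8 168.4]
th -0.075 d   0.0 lin [-0.0004 -0.0052  0.0399] turn 0.0645 P [605.2 177.6 169.1]
th -0.075 d  60.0 lin [-0.0003  0.0038  0.1595] turn 0.0645 P [605.2 182.1 228.9]
```

drive_tool --increments '[{"linear": [0, -0.002, 0.0155], "turn": [0.024, 0, 0], "grip": 1}, {"linear": [0, -0.003, 0.027], "turn": [0.043, 0, 0], "grip": 1}, {"linear": [0, -0.005, 0.038], "turn": [0.062, 0, 0], "grip": 1}, {"linear": [0, -0.005, 0.0395], "turn": [0.0645, 0, 0], "grip": 1}, {"linear": [0, -0.005, 0.0395], "turn": [0.0645, 0, 0], "grip": 1}, {"linear": [0, -0.005, 0.0395], "turn": [0.0645, 0, 0], "grip": 1}]'

```text
time_s: 8.55
tcp_pos: [605.1, 177.2, 168.2]
eef_rot: [0.013, 1.495, -1.572]
ft_force: [4.0, -1.2, -0.5]
width: 13.2
```

```bash
python3 look.py g 20.2; python3 barov.py g 603.4 34.2 -.0132 -.075
```

```text
t 8.55 tcp [605.1 177.2 168.2] rot [ 0.013  1.495 -1.572] F [ 4.  -1.2 -0.5] M [-0.2  -0.82  0.05] w 13.2
carrier z-axis [0.    0.076 0.997] yaw -0.0145 centre [605.  175.7 148. ]
```

View pics/g_bs.png

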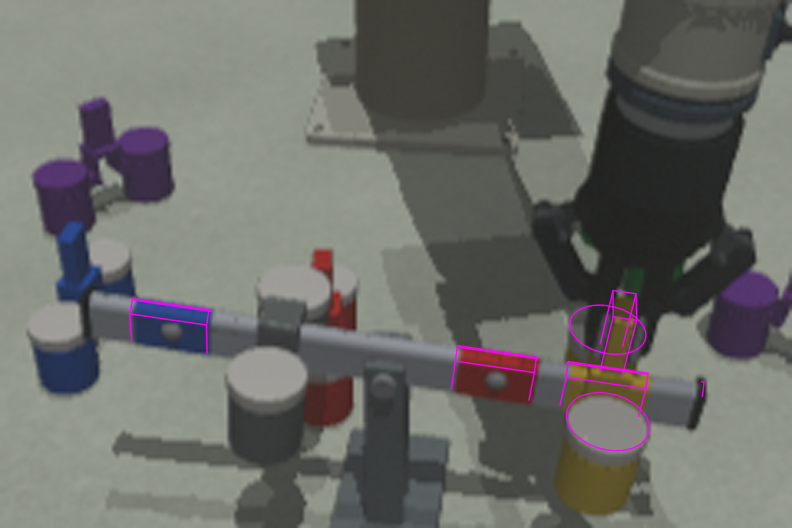

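drive_tool --increments '[{"linear": [0, 0, 0], "turn": [0, 0, 0], "grip": 0.2}, {"linear": [0, 0, 0], "turn": [0, 0, 0], "grip": 0.2}, {"linear": [0, 0, 0], "turn": [0, 0, 0], "grip": 0.2}, {"linear": [0, 0.005, 0.06], "turn": [0, 0, 0], "grip": 0.2}, {"linear": [0, 0.009, 0.12], "turn": [0, 0, 0], "grip": 0.2}, {"linear": [-0.03, 0.009, 0.21], "turn": [-0.0, 0, 0], "grip": 0}, {"linear": [-0.12, -0.05, 0.23], "turn": [-0.036, 0, 0], "grip": 0}, {"linear": [-0.2, -0.15, 0.23], "turn": [-0.036, 0, 0], "grip": -0.2}, {"linear": [-0.26, -0.25, 0.23], "turn": [-0.036, 0, 0], "grip": -0.3}]'

```text
time_s: 9.6
tcp_pos: [487.7, 74.9, 283.7]
eef_rot: [0.015, 1.421, -1.568]
ft_force: [0.6, -1.4, 0.6]
width: 55.5
```

```bash
python3 look.py i 20.2; python3 barov.py i 603.4 34.2 -.0132 -.075
```

```text
t 9.6 tcp [487.7  74.9 283.7] rot [ 0.015  1.421 -1.568] F [ 0.6 -1.4  0.6] M [ 0.02 -0.02 -0.02] w 55.5
carrier z-axis [-0.     0.149  0.989] yaw -0.012 centre [487.7  71.9 263.7]
```

View pics/i_bs.png

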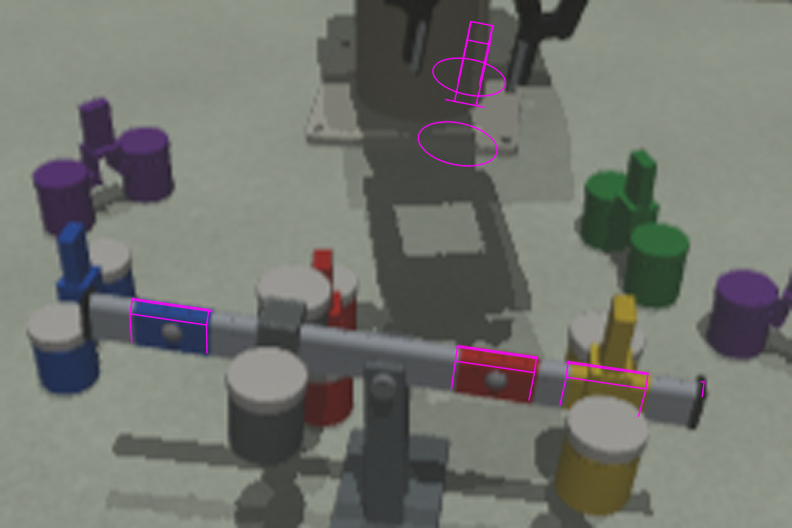

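View pics/i_w.png

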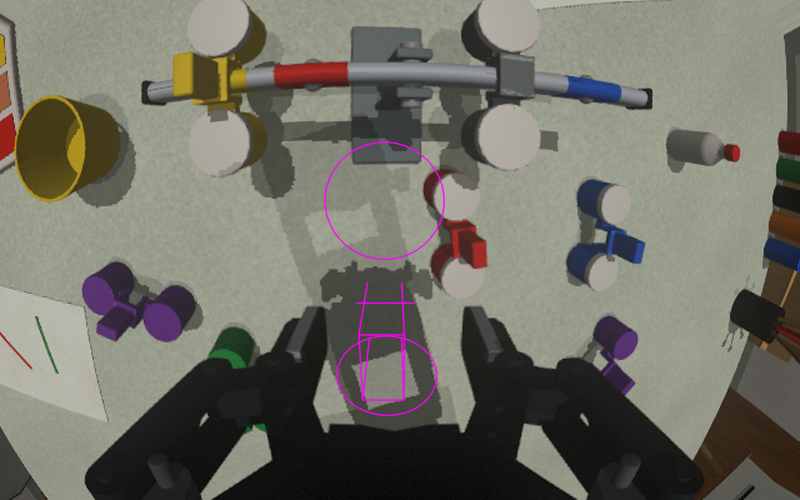

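drive_tool --increments '[{"linear": [-0.05, -0.05, 0], "turn": [0.071, 0, -0.0234], "grip": -0.3}, {"linear": [-0.09, -0.15, 0], "turn": [0.071, 0, -0.0234], "grip": -0.3}, {"linear": [-0.091, -0.25, -0.03], "turn": [0.071, 0, -0.0234], "grip": -0.3}, {"linear": [-0.091, -0.35, -0.08], "turn": [0.071, 0, -0.0234], "grip": -0.3}, {"linear": [-0.091, -0.45, -0.13], "turn": [0.071, 0, -0.0234], "grip": -0.3}, {"linear": [-0.091, -0.55, -0.18], "turn": [0.071, 0, -0.0234], "grip": -0.3}, {"linear": [-0.091, -0.612, -0.206], "turn": [0.071, 0, -0.0234], "grip": -0.3}, {"linear": [-0.091, -0.612, -0.206], "turn": [0.071, 0, -0.0234], "grip": -0.3}, {"linear": [-0.091, -0.612, -0.206], "turn": [0.071, 0, -0.0234], "grip": -0.3}]'

```text
time_s: 10.65
tcp_pos: [444.1, -231.8, 179.4]
eef_rot: [-1.572, 1.566, 3.075]
ft_force: [-0.9, 0.4, 0.1]
width: 55.6
```

```bash
cat > wl.py <<'E'
import sys
from h import *
tag=sys.argv[1]; x,y,yaw=map(float,sys.argv[2:5])
s=st(); print(s['joint_positions'].round(2))
from scipy.spatial.transform import Rotation as R
r=R.from_euler('xyz',s['eef_rot']).as_matrix(); print('x',r[:,0].round(3),'jaw yaw',np.arctan2(r[0,2],-r[1,2]).round(4))
c=eyes.calibration('wrist'); im=eyes.camera('wrist')
overlay(im,c,carrier_pts(pose(x,y,56.5,yaw)),True,200,60,430,300,2.5,f'pics/{tag}.png')
E
python3 wl.py j 442 -231 -.061
```

```text
t 10.65 tcp [ 444.1 -231.8  179.4] rot [-1.572  1.566  3.075] F [-0.9  0.4  0.1] M [ 0.   -0.02  0.01] w 55.6
[-0.5   0.32  1.94 -0.    0.89  1.14]
x [-0.005  0.    -1.   ] jaw yaw -0.0661
```

View pics/j.png

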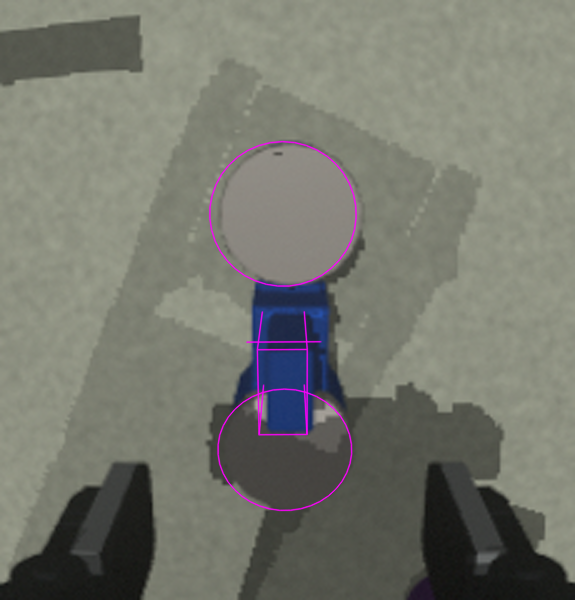

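drive_tool --increments '[{"linear": [-0.004, 0, -0.1], "turn": [0, 0, 0], "grip": -0.2}, {"linear": [-0.004, 0, -0.17], "turn": [0, 0, 0], "grip": -0.2}, {"linear": [-0.004, 0, -0.208], "turn": [0, 0, 0], "grip": -0.2}, {"linear": [-0.004, 0, -0.208], "turn": [0, 0, 0], "grip": -0.2}, {"linear": [-0.004, 0, -0.208], "turn": [0, 0, 0], "grip": 1}, {"linear": [-0.004, 0, -0.208], "turn": [0, 0, 0], "grip": 1}, {"linear": [-0.004, 0, -0.208], "turn": [0, 0, 0], "grip": 1}, {"linear": [-0.004, 0, -0.208], "turn": [0, 0, 0], "grip": 1}, {"linear": [-0.004, 0, -0.208], "turn": [0, 0, 0], "grip": 1}]'

```text
time_s: 11.6
tcp_pos: [443.3, -231.5, 78.0]
eef_rot: [-0.312, 1.569, -1.947]
ft_force: [0.3, 2.3, 8.0]
width: 13.2
```

```bash
python3 -c "
from plan import *
s=st()
print(barpt([603.3,35.3,-.0132,-.075],(0,-140,0)))"
```

```text
t 11.6 tcp [ 443.3 -231.5   78. ] rot [-0.312  1.569 -1.947] F [0.3 2.3 8. ] M [ 0.66 -0.12  0.16] w 13.2
[[ 601.47900753 -102.64596225  175.42831302]]
```

drive_tool --increments '[{"linear": [0, 0, 0.06], "turn": [0, 0, 0], "grip": 1}, {"linear": [0, 0, 0.14], "turn": [0, 0, 0], "grip": 1}, {"linear": [0, 0, 0.24], "turn": [0, 0, 0], "grip": 1}, {"linear": [0, 0, 0.34], "turn": [0, 0, 0], "grip": 1}, {"linear": [0.02, 0.03, 0.4], "turn": [0, 0, 0.025], "grip": 1}, {"linear": [0.08, 0.09, 0.4], "turn": [-0.036, 0, 0.025], "grip": 1}, {"linear": [0.16, 0.16, 0.4], "turn": [-0.036, 0, 0.025], "grip": 1}, {"linear": [0.24, 0.22, 0.4], "turn": [-0.036, 0, 0.025], "grip": 1}, {"linear": [0.31, 0.256, 0.4], "turn": [-0.036, 0, 0.025], "grip": 1}, {"linear": [0.319, 0.256, 0.35], "turn": [-0.036, 0, 0.025], "grip": 1}, {"linear": [0.319, 0.256, 0.3], "turn": [-0.036, 0, 0.025], "grip": 1}, {"linear": [0.319, 0.256, 0.3], "turn": [-0.036, 0, 0.025], "grip": 1}, {"linear": [0.319, 0.256, 0.3], "turn": [-0.036, 0, 0.025], "grip": 1}]'

```text
time_s: 12.9
tcp_pos: [601.0, -103.1, 226.5]
eef_rot: [-0.027, 1.495, -1.61]
ft_force: [0.1, -0.1, -3.1]
width: 13.4
```

```bash
python3 look.py k 21.5; python3 barov.py k 603.4 34.2 -.0132 -.075
```

```text
t 12.9 tcp [ 601.  -103.1  226.5] rot [-0.027  1.495 -1.61 ] F [ 0.1 -0.1 -3.1] M [ 0.11 -0.03  0.05] w 13.4
carrier z-axis [0.003 0.076 0.997] yaw -0.0118 centre [ 600.9 -104.8  205.1]
```

View pics/k_bw.png

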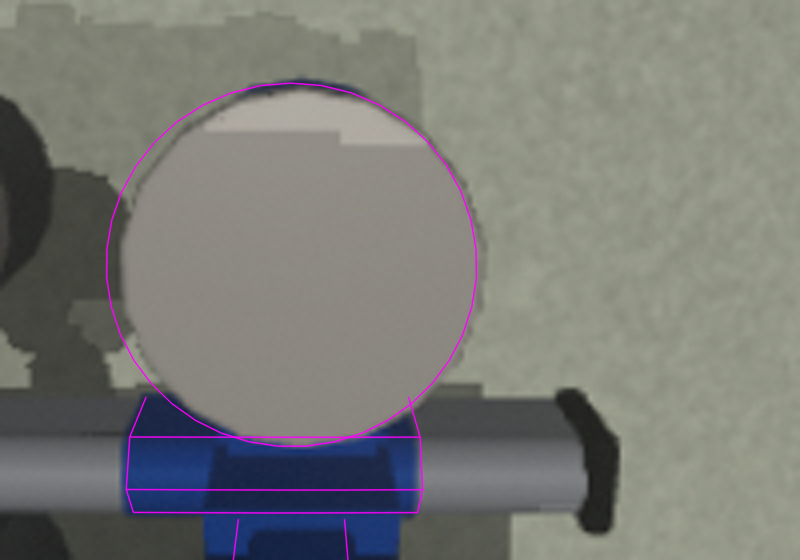

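View pics/k_bs.png

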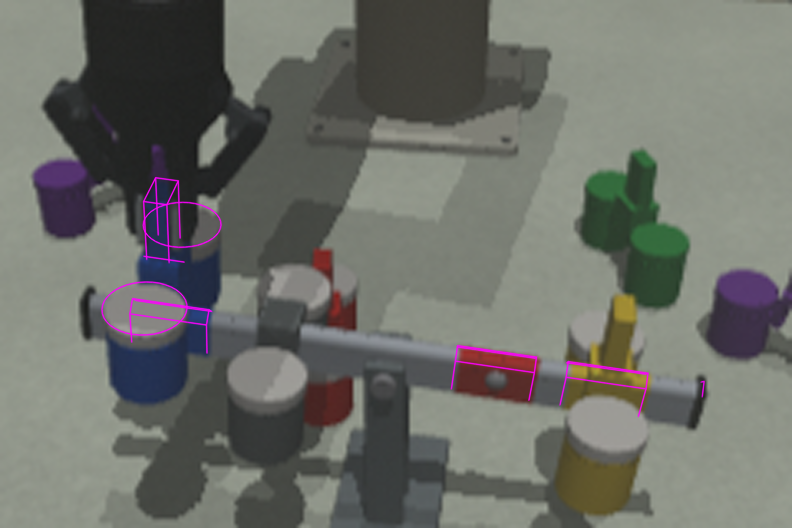

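```bash
python3 - <<'E'
from plan import *
s=st()
rows(604.1,35.7,-.0132,-140,[(-.075,25),(-.075,15),(-.04,15),(0,15),(.05,14),(.1,13.5),(.15,13),(.19,12),(.23,11.5),(.27,11)],r0=-.075,tcp=s['tcp_pos'],h=16)
E
```

```text
t 13.05 tcp [ 602.2 -103.5  228.2] rot [ 0.024  1.494 -1.559] F [ 0.9 -0.2 -2.6] M [ 0.12 -0.08 -0.02] w 13.1
th -0.075 d  25.0 lin [ 0.0002  0.0086 -0.0238] turn 0.0 P [602.3 -99.2 216.3]
th -0.075 d  15.0 lin [ 0.0002  0.0071 -0.0438] turn 0.0 P [602.3 -99.9 206.3]
th -0.040 d  15.0 lin [ 0.0001  0.0029 -0.0534] turn 0.0167 P [ 602.3 -102.1  201.6]
th +0.000 d  15.0 lin [ 0.0001 -0.0016 -0.0645] turn 0.0358 P [ 602.3 -104.3  196. ]
th +0.050 d  14.0 lin [ 0.     -0.0065 -0.0806] turn 0.0597 P [ 602.2 -106.7  187.9]
th +0.100 d  13.5 lin [-0.     -0.0105 -0.0959] turn 0.0836 P [ 602.2 -108.7  180.3]
th +0.150 d  13.0 lin [-1.000e-04 -1.370e-02 -1.115e-01] turn 0.1074 P [ 602.2 -110.3  172.5]
th +0.190 d  12.0 lin [-1.000e-04 -1.540e-02 -1.251e-01] turn 0.1265 P [ 602.2 -111.2  165.7]
th +0.230 d  11.5 lin [-1.000e-04 -1.680e-02 -1.379e-01] turn 0.1456 P [ 602.2 -111.9  159.3]
th +0.270 d  11.0 lin [-1.000e-04 -1.760e-02 -1.507e-01] turn 0.1647 P [ 602.1 -112.3  152.9]
```

drive_tool --increments '[{"linear": [0.002, 0.008, -0.024], "turn": [0, 0, 0], "grip": 1}, {"linear": [0.002, 0.007, -0.044], "turn": [0, 0, 0], "grip": 1}, {"linear": [0.002, 0.003, -0.0534], "turn": [0.0167, 0, 0], "grip": 1}, {"linear": [0.002, -0.0015, -0.0645], "turn": [0.0358, 0, 0], "grip": 1}, {"linear": [0.002, -0.0015, -0.0645], "turn": [0.0358, 0, 0], "grip": 1}, {"linear": [0.002, -0.0015, -0.0645], "turn": [0.0358, 0, 0], "grip": 1}]'

```text
time_s: 13.65
tcp_pos: [602.6, -104.2, 193.9]
eef_rot: [-0.541, 1.568, -2.123]
ft_force: [0.3, -0.1, -1.6]
width: 13.4
```

```bash
python3 - <<'E'
t=open('look.py').read()
a="imt=eyes.camera('top'); ims=eyes.camera('scene'); cw=eyes.calibration('wrist'); imw=eyes.camera('wrist')\n"
t=t.replace(a,"imt=eyes.camera('top'); ims=eyes.camera('scene')\n") if False else t.replace(a,"")
t=t.replace("s=st()\n","s=st()\ncw=eyes.calibration('wrist'); imw=eyes.camera('wrist'); ims=eyes.camera('scene'); imt=ims\n")
t=t.replace("overlay(imt","#overlay(imt")
open('look.py','w').write(t)
b=open('barov.py').read(); b=b.replace("overlay(d['t']","#overlay(d['t']"); open('barov.py','w').write(b)
E
python3 look.py l 21.5; python3 barov.py l 603.4 34.2 -.0132 0
```

```text
t 13.65 tcp [ 602.6 -104.2  193.9] rot [-0.541  1.568 -2.123] F [ 0.3 -0.1 -1.6] M [-0.16 -0.16 -0.05] w 13.4
carrier z-axis [0.002 0.003 1.   ] yaw -0.0119 centre [ 602.6 -104.2  172.4]
```

View pics/l_bw.png

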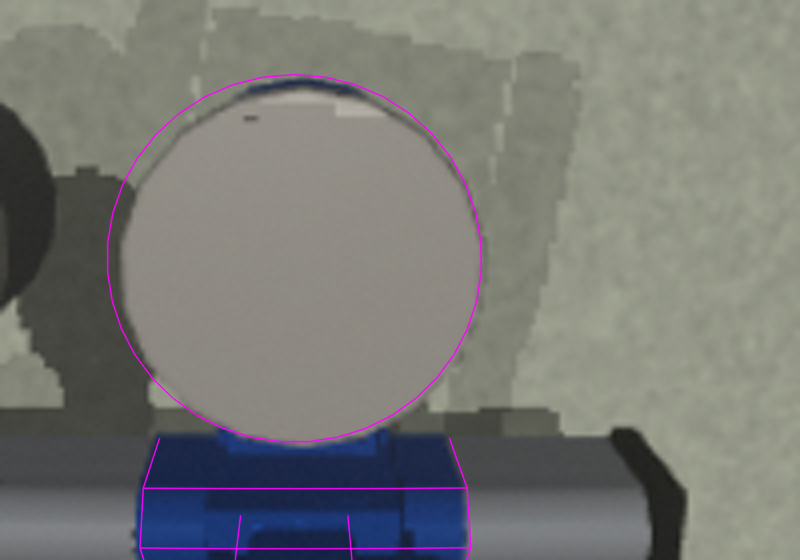

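View pics/l_bs.png

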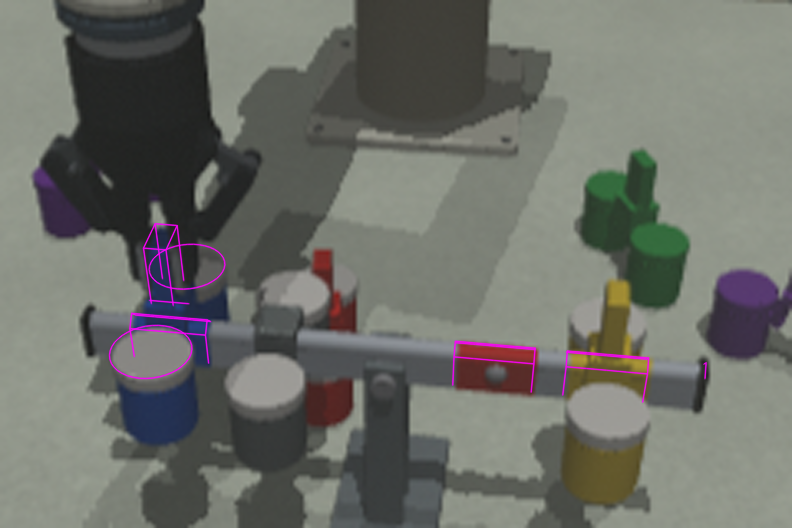

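```bash
python3 - <<'E'
from plan import *
s=st()
rows(604.4,35.5,-.0132,-140,[(0,13),(.04,13),(.08,12.5),(.12,12),(.16,11),(.2,10)],r0=0,tcp=s['tcp_pos'],h=16)
E
```

```text
t 13.75 tcp [ 602.7 -104.   194.3] rot [-0.402  1.568 -1.984] F [ 0.8 -1.  -1.1] M [-0.33 -0.14  0.02] w 12.8
th +0.000 d  13.0 lin [-0.0003 -0.0009 -0.0007] turn 0.0 P [ 602.6 -104.5  194. ]
th +0.040 d  13.0 lin [-0.0004 -0.0048 -0.0119] turn 0.0191 P [ 602.5 -106.4  188.4]
th +0.080 d  12.5 lin [-0.0004 -0.0081 -0.0244] turn 0.0382 P [ 602.5 -108.1  182.2]
th +0.120 d  12.0 lin [-0.0004 -0.0109 -0.0369] turn 0.0573 P [ 602.5 -109.5  175.9]
th +0.160 d  11.0 lin [-0.0005 -0.0129 -0.0505] turn 0.0764 P [ 602.5 -110.5  169.1]
th +0.200 d  10.0 lin [-0.0005 -0.0144 -0.0642] turn 0.0955 P [ 602.5 -111.2  162.2]
```

drive_tool --increments '[{"linear": [0, -0.005, -0.012], "turn": [0.019, 0, 0], "grip": 1}, {"linear": [0, -0.008, -0.0245], "turn": [0.038, 0, 0], "grip": 1}, {"linear": [0, -0.011, -0.037], "turn": [0.057, 0, 0], "grip": 1}, {"linear": [0, -0.013, -0.0505], "turn": [0.076, 0, 0], "grip": 1}, {"linear": [0, -0.013, -0.0505], "turn": [0.076, 0, 0], "grip": 1}, {"linear": [0, -0.013, -0.0505], "turn": [0.076, 0, 0], "grip": 1}]'

```text
time_s: 14.35
tcp_pos: [602.9, -111.0, 169.4]
eef_rot: [-3.125, 1.415, 1.576]
ft_force: [0.1, -2.1, 1.5]
width: 13.4
```

```bash
python3 look.py m 21.5; python3 barov.py m 603.4 34.2 -.0132 .16
```

```text
t 14.35 tcp [ 602.9 -111.   169.4] rot [-3.125  1.415  1.576] F [ 0.1 -2.1  1.5] M [-0.53 -0.03  0.04] w 13.4
carrier z-axis [ 0.001 -0.155  0.988] yaw -0.0111 centre [ 602.9 -107.6  148.2]
```

View pics/m_bw.png

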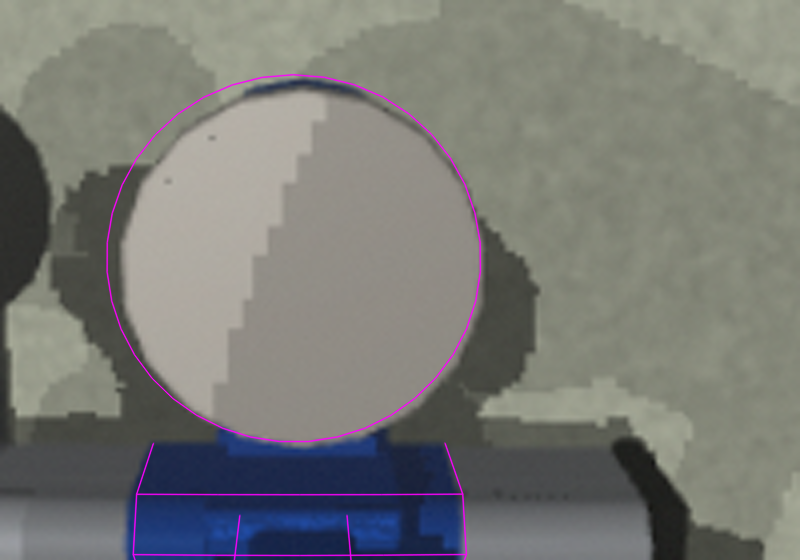

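View pics/m_bs.png

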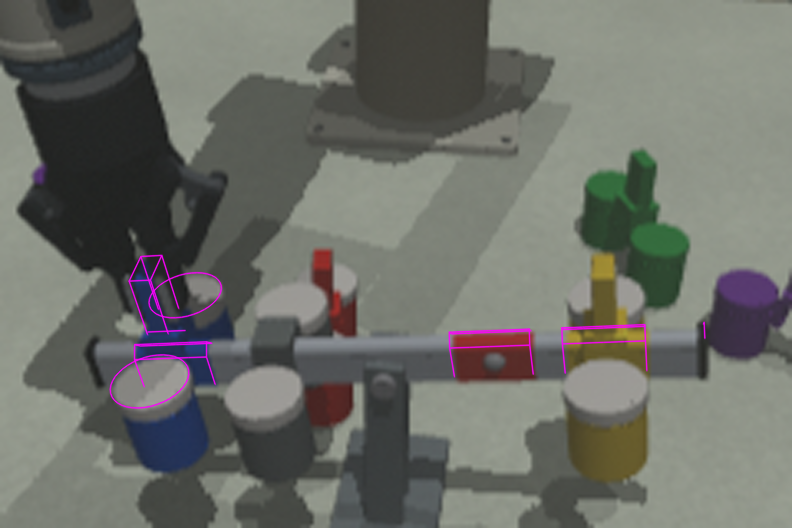

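```bash
python3 tilt.py 70:495:362;  python3 - <<'E'
from plan import *
s=st()
rows(604.4,35.5,-.0132,-140,[(.16,11),(.19,10),(.22,10),(.25,10),(.28,9)],r0=.16,tcp=s['tcp_pos'],h=16)
E
```

```text
tilt [0.1363] [[-1.4  0.3]]
140 [[605.2 169.9 183.8]]
-140 [[ 601.5 -107.5  145.8]]
70 [[604.3 100.6 174.3]]
t 14.45 tcp [ 602.9 -110.4  169.6] rot [-3.126  1.415  1.576] F [-0.3 -1.9  1.3] M [-0.58 -0.1  -0.02] w 13.3
th +0.160 d  11.0 lin [-0.0009 -0.0002 -0.001 ] turn 0.0 P [ 602.5 -110.5  169.1]
th +0.190 d  10.0 lin [-0.0009 -0.0013 -0.0117] turn 0.0143 P [ 602.5 -111.   163.7]
th +0.220 d  10.0 lin [-0.0009 -0.0024 -0.0206] turn 0.0286 P [ 602.5 -111.6  159.3]
th +0.250 d  10.0 lin [-0.0009 -0.0032 -0.0294] turn 0.043 P [ 602.5 -112.   154.9]
th +0.280 d   9.0 lin [-0.0009 -0.0032 -0.0402] turn 0.0573 P [ 602.5 -112.   149.5]
```

drive_tool --increments '[{"linear": [0, -0.001, -0.011], "turn": [0.008, 0, 0], "grip": 1}, {"linear": [0, -0.001, -0.018], "turn": [0.016, 0, 0], "grip": 1}, {"linear": [0, -0.001, -0.018], "turn": [0.016, 0, 0], "grip": 1}, {"linear": [0, -0.001, -0.018], "turn": [0.016, 0, 0], "grip": 1}]'

```text
time_s: 14.85
tcp_pos: [602.7, -110.5, 159.8]
eef_rot: [-3.121, 1.379, 1.579]
ft_force: [3.3, 1.4, 1.4]
width: 13.5
```

```bash
python3 look.py n 21.5; python3 barov.py n 603.4 34.2 -.0132 .17
```

```text
t 14.85 tcp [ 602.7 -110.5  159.8] rot [-3.121  1.379  1.579] F [3.3 1.4 1.4] M [ 0.28 -0.42 -0.06] w 13.5
carrier z-axis [ 0.002 -0.191  0.982] yaw -0.0113 centre [ 602.7 -106.4  138.7]
```

View pics/n_bw.png

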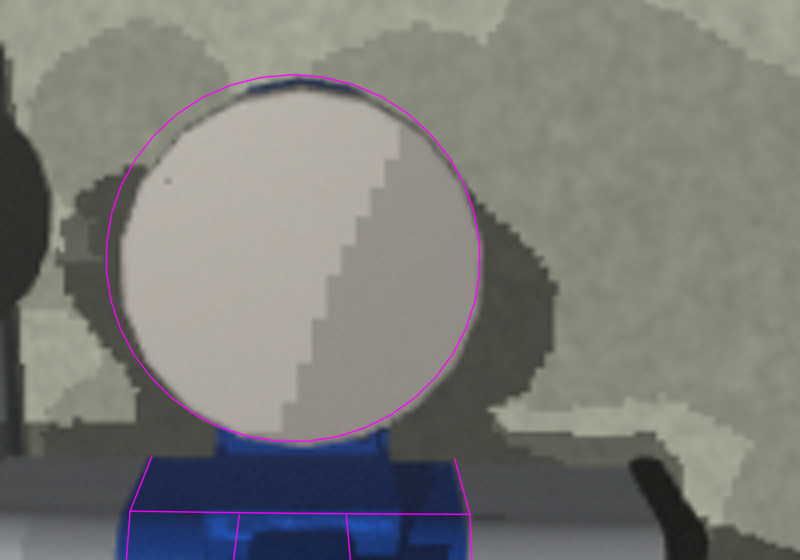

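View pics/n_bs.png

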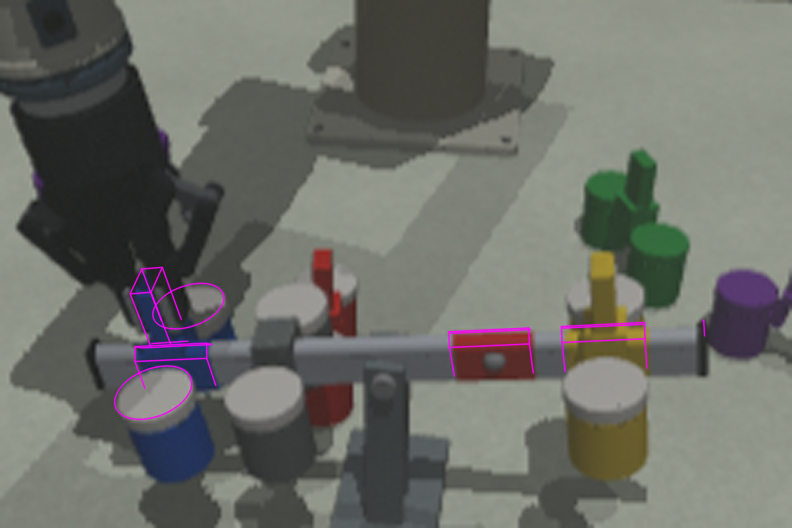

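drive_tool --increments '[{"linear": [0, 0, -0.006], "turn": [-0.012, 0, 0], "grip": 1}, {"linear": [0, 0, -0.01], "turn": [-0.013, 0, 0], "grip": 1}, {"linear": [0, 0, -0.01], "turn": [-0.013, 0, 0], "grip": 1}, {"linear": [0, 0, -0.01], "turn": [-0.013, 0, 0], "grip": 1}]'

```text
time_s: 15.35
tcp_pos: [602.7, -110.8, 155.0]
eef_rot: [-3.122, 1.407, 1.58]
ft_force: [2.4, 1.5, 2.8]
width: 13.5
```

```bash
python3 look.py o 21.5; python3 barov.py o 603.4 34.2 -.0132 .175;  python3 - <<'E'
from plan import *
s=st()
rows(604.4,35.5,-.0132,-140,[(.165,-1),(.12,-1),(.1,-1),(.08,-1)],r0=.164,tcp=s['tcp_pos'],h=16)
E
```

```text
t 15.35 tcp [ 602.7 -110.8  155. ] rot [-3.122  1.407  1.58 ] F [2.4 1.5 2.8] M [ 0.23 -0.33 -0.08] w 13.5
carrier z-axis [ 0.001 -0.163  0.987] yaw -0.0108 centre [ 602.6 -107.3  133.8]
t 15.45 tcp [ 602.6 -110.8  155. ] rot [-3.121  1.407  1.58 ] F [1.8 1.9 2.6] M [ 0.27 -0.42 -0.07] w 13.1
th +0.165 d  -1.0 lin [-0.0003  0.0042  0.0029] turn 0.0005 P [ 602.5 -108.7  156.5]
th +0.120 d  -1.0 lin [-0.0003  0.0058  0.0159] turn -0.021 P [ 602.5 -107.9  163. ]
th +0.100 d  -1.0 lin [-0.0002  0.0066  0.0216] turn -0.0306 P [ 602.5 -107.5  165.8]
th +0.080 d  -1.0 lin [-0.0002  0.0076  0.0273] turn -0.0401 P [ 602.5 -107.   168.7]
```

View pics/o_bw.png

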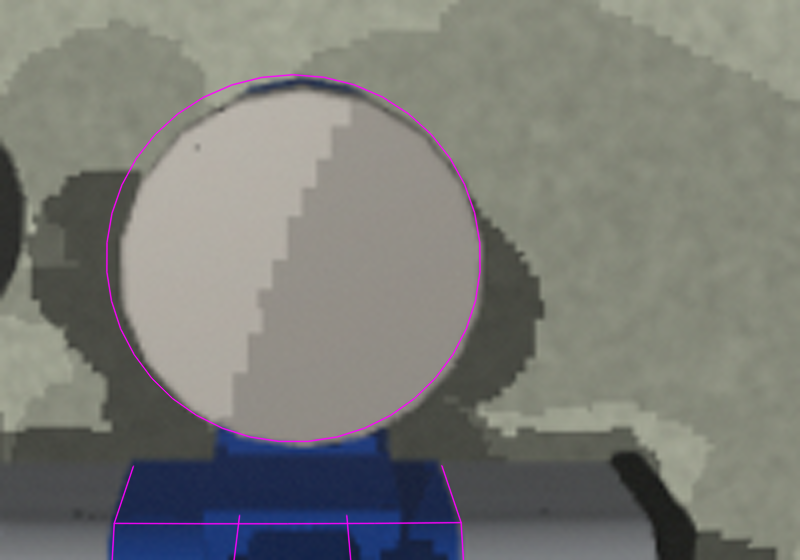

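View pics/o_bs.png

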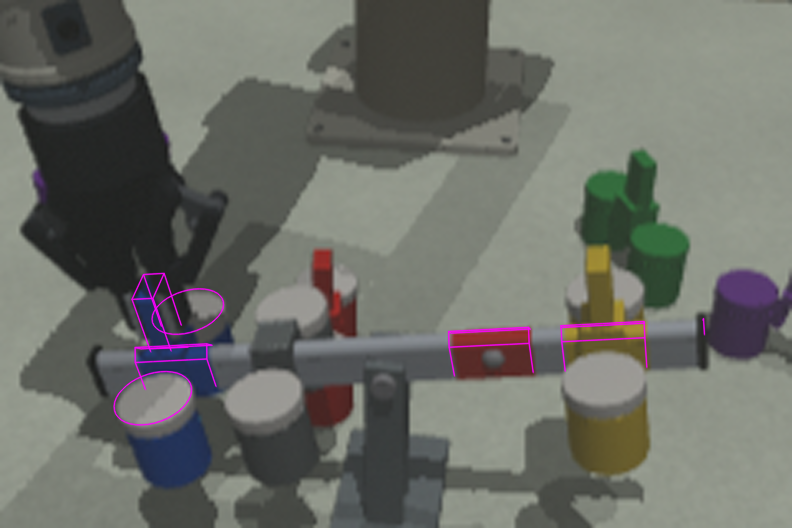

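drive_tool --increments '[{"linear": [0, 0.004, 0.003], "turn": [0, 0, 0], "grip": 1}, {"linear": [0, 0.006, 0.016], "turn": [-0.021, 0, 0], "grip": 1}, {"linear": [0, 0.008, 0.027], "turn": [-0.04, 0, 0], "grip": 1}, {"linear": [0, 0.008, 0.027], "turn": [-0.04, 0, 0], "grip": 1}, {"linear": [0, 0.008, 0.027], "turn": [-0.04, 0, 0], "grip": 1}, {"linear": [0, 0.008, 0.027], "turn": [-0.04, 0, 0], "grip": 1}]'

```text
time_s: 16.05
tcp_pos: [602.5, -107.1, 168.2]
eef_rot: [-3.109, 1.49, 1.592]
ft_force: [2.6, -1.5, 0.8]
width: 13.2
```

```bash
python3 look.py q 21.5; python3 barov.py q 603.4 34.2 -.0132 .08
```

```text
t 16.05 tcp [ 602.5 -107.1  168.2] rot [-3.109  1.49   1.592] F [ 2.6 -1.5  0.8] M [-0.37 -0.38 -0.05] w 13.2
carrier z-axis [ 0.002 -0.081  0.997] yaw -0.0116 centre [ 602.5 -105.4  146.7]
```

View pics/q_bw.png

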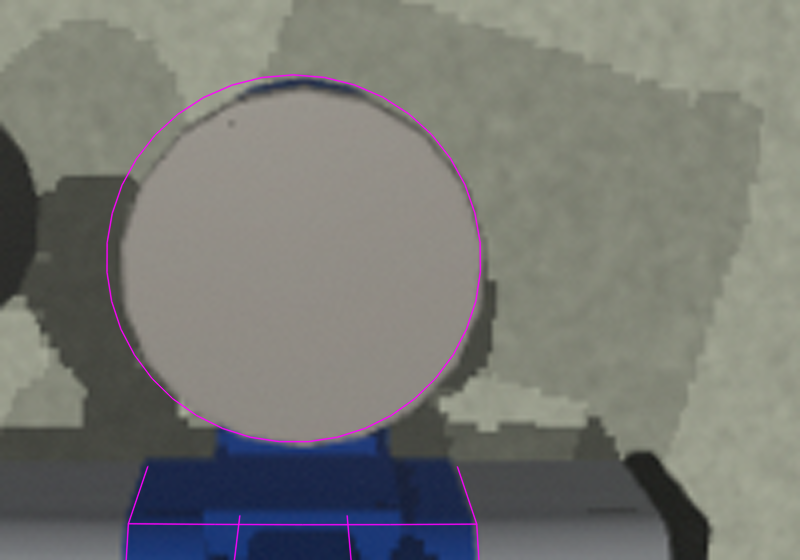

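View pics/q_bs.png

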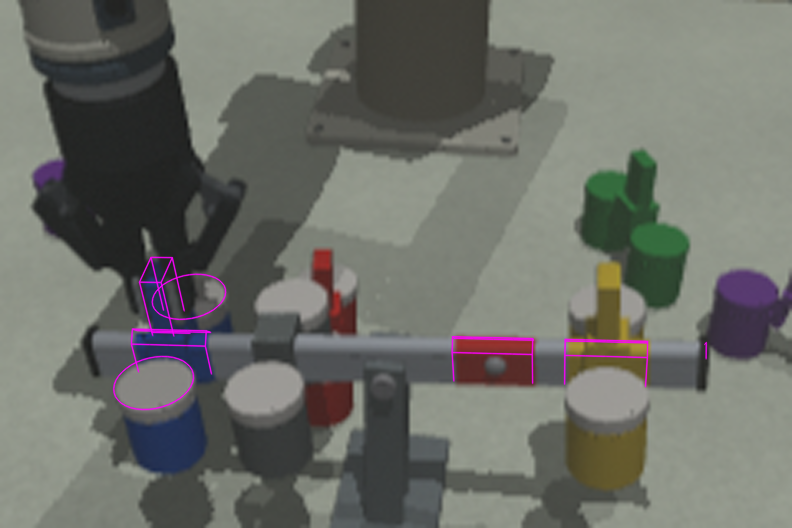

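drive_tool --increments '[{"linear": [0, 0, 0], "turn": [0, 0, 0], "grip": 0.2}, {"linear": [0, 0, 0], "turn": [0, 0, 0], "grip": 0.2}, {"linear": [0, 0, 0], "turn": [0, 0, 0], "grip": 0.2}, {"linear": [0, -0.005, 0.06], "turn": [0, 0, 0], "grip": 0.2}, {"linear": [0, -0.009, 0.12], "turn": [0, 0, 0], "grip": 0.2}, {"linear": [-0.03, -0.009, 0.21], "turn": [0, 0, 0], "grip": 0}, {"linear": [-0.12, 0.02, 0.23], "turn": [-0.0385, 0, 0.0576], "grip": 0}, {"linear": [-0.2, 0.08, 0.23], "turn": [-0.0385, 0, 0.0576], "grip": -0.2}, {"linear": [-0.27, 0.14, 0.2], "turn": [-0.0385, 0, 0.0576], "grip": -0.2}, {"linear": [-0.298, 0.15, 0.12], "turn": [-0.0385, 0, 0.0576], "grip": -0.2}, {"linear": [-0.298, 0.15, 0.04], "turn": [-0.0385, 0, 0.0576], "grip": -0.2}, {"linear": [-0.298, 0.15, 0.024], "turn": [-0.0385, 0, 0.0576], "grip": -0.2}, {"linear": [-0.298, 0.15, 0.024], "turn": [-0.0385, 0, 0.0576], "grip": -0.2}]'

```text
time_s: 17.45
tcp_pos: [453.0, -31.7, 179.8]
eef_rot: [-1.611, 1.561, -3.073]
ft_force: [-0.1, 0.3, 1.0]
width: 51.0
```

```bash
python3 wl.py r 453 -32.3 .109; python3 look.py r2 20;  python3 barov.py r2 603.4 34.2 -.0132 .073
```

```text
t 17.45 tcp [453.  -31.7 179.8] rot [-1.611  1.561 -3.073] F [-0.1  0.3  1. ] M [-0.03  0.02 -0.02] w 51.0
[-0.1   0.25  2.03 -0.    0.86  1.37]
x [-0.009 -0.001 -1.   ] jaw yaw 0.1091
t 17.5 tcp [454.2 -31.9 180.9] rot [-1.549  1.564 -3.011] F [ 0.4 -0.4  0.7] M [-0.02 -0.02 -0.06] w 51.4
carrier z-axis [0.007 0.001 1.   ] yaw 0.1089 centre [454.  -32.  160.9]
```

View pics/r.png

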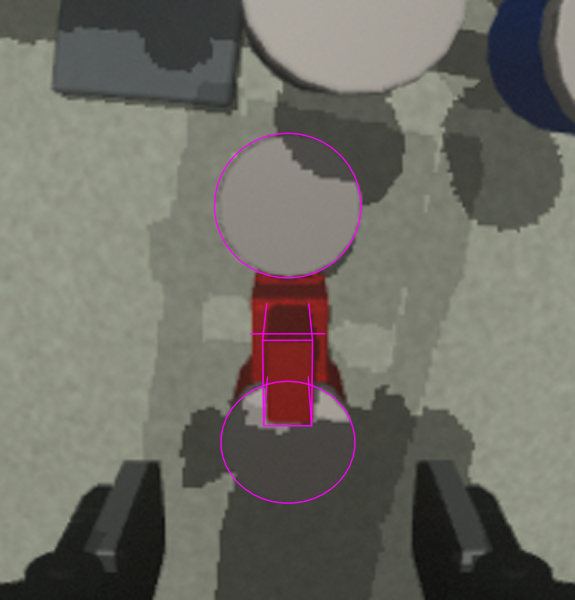

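View pics/r2_bs.png

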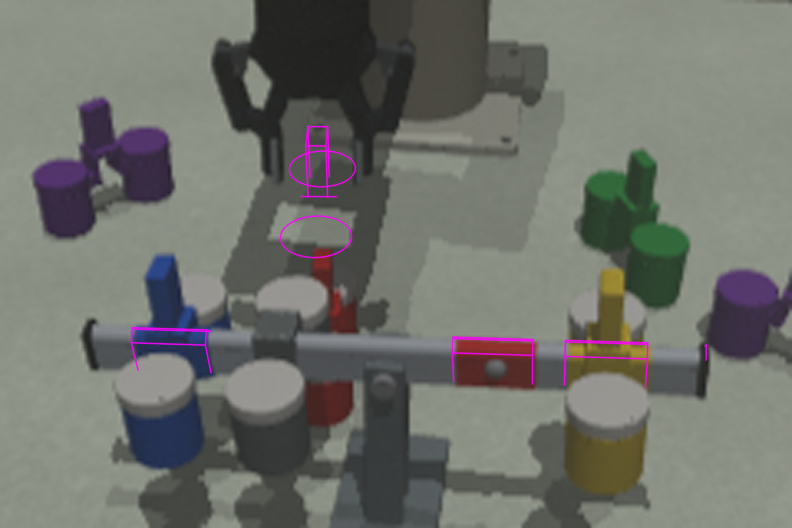

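View pics/r2_w.png

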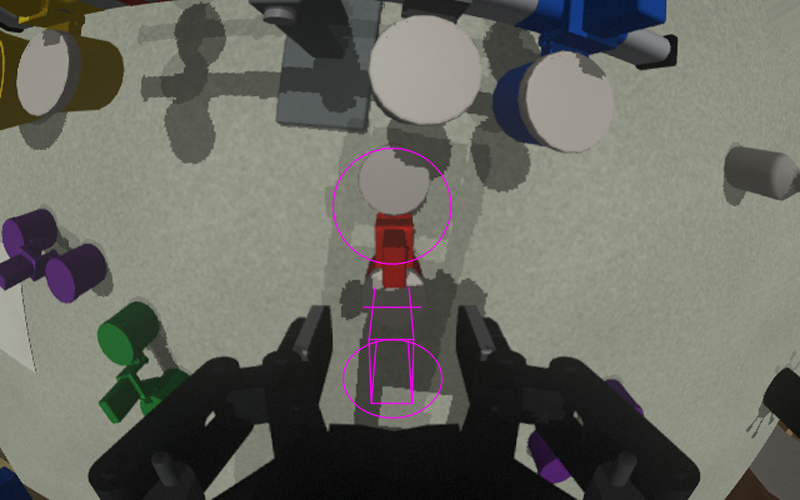

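drive_tool --increments '[{"linear": [-0.002, 0, -0.1], "turn": [0, 0, 0], "grip": -0.2}, {"linear": [-0.002, 0, -0.17], "turn": [0, 0, 0], "grip": -0.2}, {"linear": [-0.002, 0, -0.206], "turn": [0, 0, 0], "grip": -0.2}, {"linear": [-0.002, 0, -0.206], "turn": [0, 0, 0], "grip": -0.2}, {"linear": [-0.002, 0, -0.206], "turn": [0, 0, 0], "grip": 1}, {"linear": [-0.002, 0, -0.206], "turn": [0, 0, 0], "grip": 1}, {"linear": [-0.002, 0, -0.206], "turn": [0, 0, 0], "grip": 1}, {"linear": [-0.002, 0, -0.206], "turn": [0, 0, 0], "grip": 1}, {"linear": [-0.002, 0, -0.206], "turn": [0, 0, 0], "grip": 1}]'

```text
time_s: 18.5
tcp_pos: [454.0, -32.0, 79.1]
eef_rot: [-1.223, 1.568, -2.685]
ft_force: [0.3, 0.2, 5.4]
width: 13.4
```

```bash
python3 -c "
from plan import *
s=st()
print(barpt([603.3,35.3,-.0132,.07],(0,70,0)))"
```

```text
t 18.5 tcp [454.  -32.   79.1] rot [-1.223  1.568 -2.685] F [0.3 0.2 5.4] M [ 0.02  0.08 -0.02] w 13.4
[[604.20139954 103.58387805 169.84212132]]
```

drive_tool --increments '[{"linear": [0, 0, 0.06], "turn": [0, 0, 0], "grip": 1}, {"linear": [0, 0, 0.14], "turn": [0, 0, 0], "grip": 1}, {"linear": [0, 0.02, 0.24], "turn": [0, 0, 0], "grip": 1}, {"linear": [0, 0.08, 0.34], "turn": [0, 0, -0.03], "grip": 1}, {"linear": [0, 0.16, 0.41], "turn": [0, 0, -0.0584], "grip": 1}, {"linear": [0.06, 0.22, 0.41], "turn": [0.033, 0, -0.0584], "grip": 1}, {"linear": [0.14, 0.265, 0.41], "turn": [0.033, 0, -0.0584], "grip": 1}, {"linear": [0.22, 0.271, 0.41], "turn": [0.033, 0, -0.0584], "grip": 1}, {"linear": [0.29, 0.271, 0.41], "turn": [0.033, 0, -0.0584], "grip": 1}, {"linear": [0.302, 0.271, 0.36], "turn": [0.033, 0, -0.0584], "grip": 1}, {"linear": [0.302, 0.271, 0.305], "turn": [0.033, 0, -0.0584], "grip": 1}, {"linear": [0.302, 0.271, 0.295], "turn": [0.033, 0, -0.0584], "grip": 1}, {"linear": [0.302, 0.271, 0.295], "turn": [0.033, 0, -0.0584], "grip": 1}, {"linear": [0.302, 0.271, 0.295], "turn": [0.033, 0, -0.0584], "grip": 1}]'

```text
time_s: 19.9
tcp_pos: [604.0, 103.7, 226.5]
eef_rot: [-3.123, 1.502, 1.577]
ft_force: [0.6, 0.3, -2.7]
width: 13.1
```

```bash
python3 look.py u 22.6; python3 barov.py u 603.4 34.2 -.0132 .066
```

```text
t 19.9 tcp [604.  103.7 226.5] rot [-3.123  1.502  1.577] F [ 0.6  0.3 -2.7] M [-0.1  -0.    0.03] w 13.1
carrier z-axis [ 0.    -0.069  0.998] yaw -0.0129 centre [604.  105.3 204. ]
```

View pics/u_bw.png

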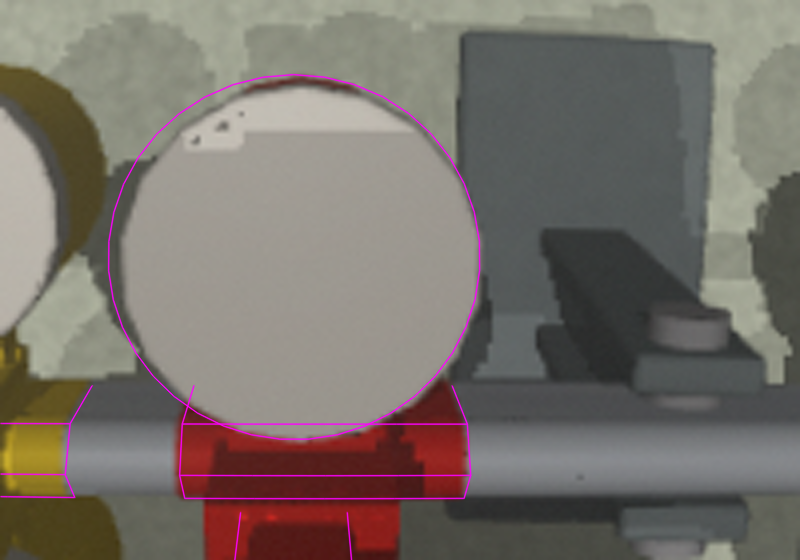

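View pics/u_bs.png

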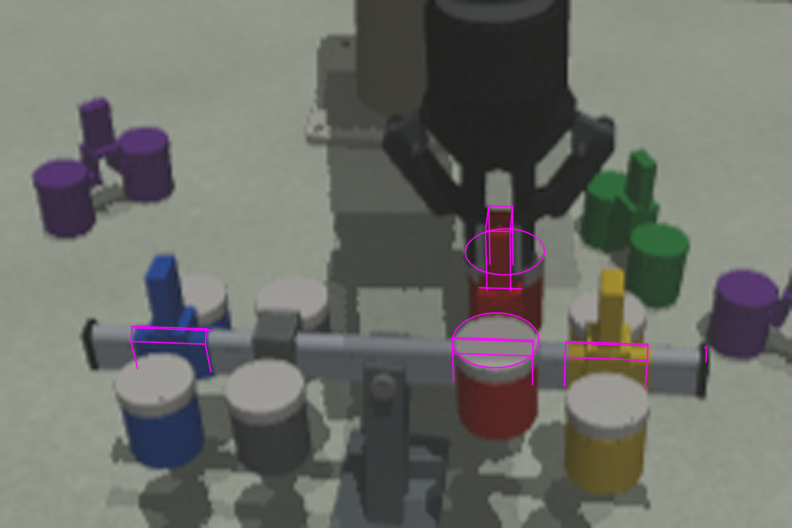

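```bash
python3 - <<'E'
from plan import *
s=st()
rows(604.3,35.5,-.0132,70,[(.066,25),(.066,15),(.04,14),(.02,13.5),(0,13),(-.02,12),(-.04,11),(-.06,9.5),(-.08,8)],r0=.067,tcp=s['tcp_pos'],h=17.1)
E
```

```text
t 20.0 tcp [604.3 103.8 226.8] rot [-3.137  1.502  1.562] F [ 0.5  0.1 -2.6] M [-0.09 -0.05  0.05] w 13.0
th +0.066 d  25.0 lin [ 0.0017 -0.0053 -0.0305] turn -0.0005 P [605.2 101.1 211.6]
th +0.066 d  15.0 lin [ 0.0017 -0.004  -0.0505] turn -0.0005 P [605.2 101.8 201.6]
th +0.040 d  14.0 lin [ 0.0018 -0.0009 -0.056 ] turn -0.0129 P [605.2 103.3 198.9]
th +0.020 d  13.5 lin [ 0.0018  0.0013 -0.0597] turn -0.0224 P [605.2 104.4 197. ]
th +0.000 d  13.0 lin [ 0.0018  0.0034 -0.0635] turn -0.032 P [605.2 105.5 195.1]
th -0.020 d  12.0 lin [ 0.0019  0.0055 -0.0683] turn -0.0415 P [605.2 106.5 192.7]
th -0.040 d  11.0 lin [ 0.0019  0.0073 -0.0732] turn -0.0511 P [605.2 107.4 190.3]
th -0.060 d   9.5 lin [ 0.0019  0.009  -0.0791] turn -0.0606 P [605.3 108.3 187.3]
th -0.080 d   8.0 lin [ 0.0019  0.0105 -0.085 ] turn -0.0702 P [605.3 109.  184.4]
```

drive_tool --increments '[{"linear": [0.002, -0.005, -0.03], "turn": [0, 0, 0], "grip": 1}, {"linear": [0.002, -0.004, -0.05], "turn": [0, 0, 0], "grip": 1}, {"linear": [0.002, -0.001, -0.056], "turn": [-0.013, 0, 0], "grip": 1}, {"linear": [0.002, 0.0035, -0.0635], "turn": [-0.032, 0, 0], "grip": 1}, {"linear": [0.002, 0.0055, -0.0683], "turn": [-0.0415, 0, 0], "grip": 1}, {"linear": [0.002, 0.0055, -0.0683], "turn": [-0.0415, 0, 0], "grip": 1}, {"linear": [0.002, 0.0055, -0.0683], "turn": [-0.0415, 0, 0], "grip": 1}]'

```text
time_s: 20.7
tcp_pos: [604.7, 106.8, 190.6]
eef_rot: [-0.099, 1.554, -1.683]
ft_force: [2.0, 0.7, -0.3]
width: 13.1
```

```bash
python3 look.py v 22.6; python3 barov.py v 603.4 34.2 -.0132 -.02
```

```text
t 20.7 tcp [604.7 106.8 190.6] rot [-0.099  1.554 -1.683] F [ 2.   0.7 -0.3] M [ 0.11 -0.44  0.01] w 13.1
carrier z-axis [0.002 0.017 1.   ] yaw -0.0129 centre [604.7 106.4 168. ]
```

View pics/v_bw.png

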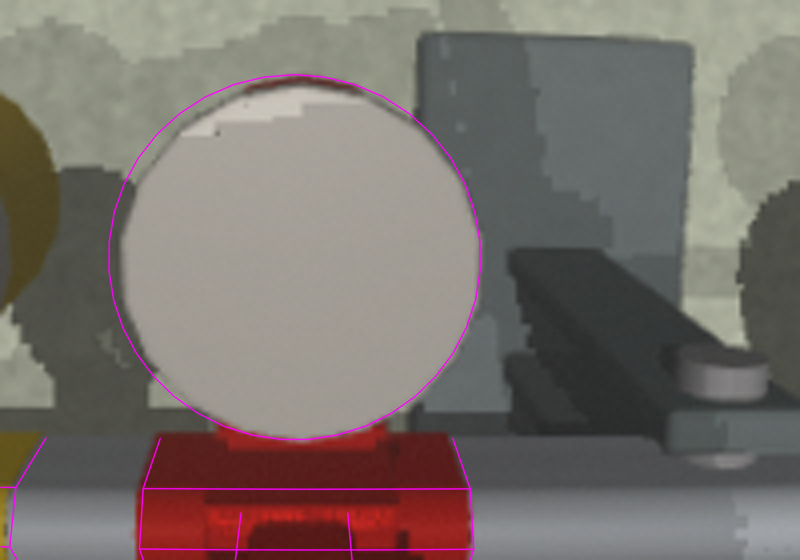

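View pics/v_bs.png

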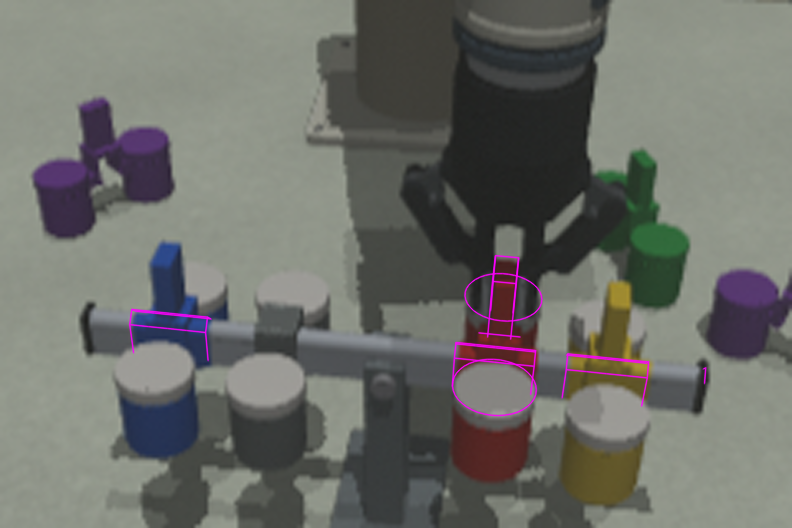

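drive_tool --increments '[{"linear": [0, 0.002, -0.006], "turn": [-0.01, 0, 0], "grip": 1}, {"linear": [0, 0.0035, -0.011], "turn": [-0.019, 0, 0], "grip": 1}, {"linear": [0, 0.005, -0.017], "turn": [-0.029, 0, 0], "grip": 1}, {"linear": [0, 0.005, -0.017], "turn": [-0.029, 0, 0], "grip": 1}, {"linear": [0, 0.005, -0.017], "turn": [-0.029, 0, 0], "grip": 1}]'

```text
time_s: 21.3
tcp_pos: [604.5, 109.0, 182.0]
eef_rot: [-0.02, 1.491, -1.603]
ft_force: [2.0, -0.9, -0.8]
width: 13.4
```

```bash
python3 look.py x 22.6; python3 barov.py x 603.4 34.2 -.0132 -.08
```

```text
t 21.3 tcp [604.5 109.  182. ] rot [-0.02   1.491 -1.603] F [ 2.  -0.9 -0.8] M [-0.1  -0.56  0.06] w 13.4
carrier z-axis [0.003 0.079 0.997] yaw -0.0126 centre [604.4 107.2 159.4]
```

View pics/x_bw.png

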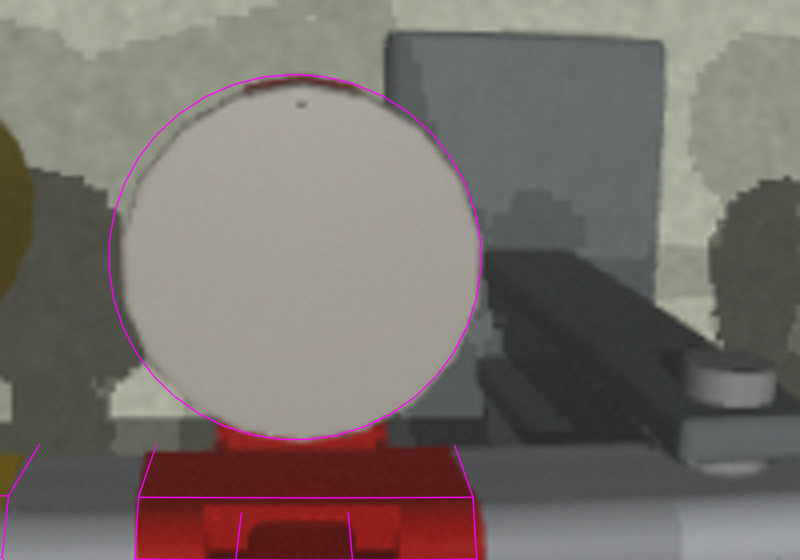

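View pics/x_bs.png

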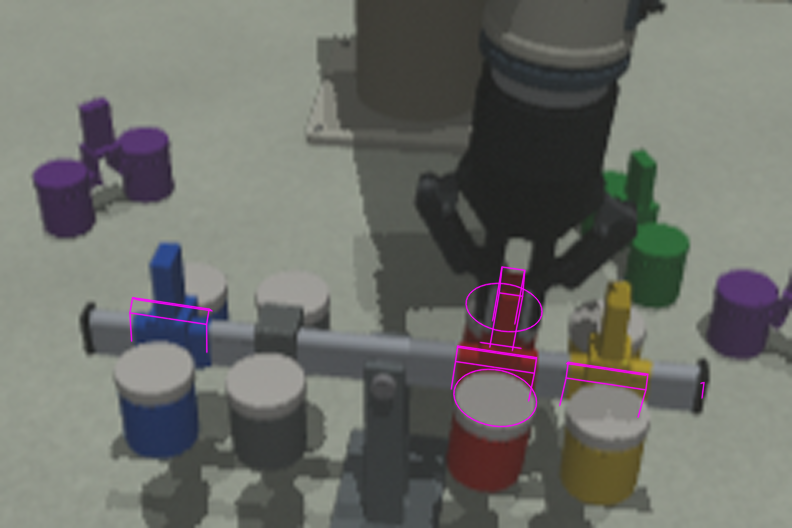

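drive_tool --increments '[{"linear": [0, -0.001, -0.003], "turn": [0.012, 0, 0], "grip": 1}, {"linear": [0, -0.002, -0.008], "turn": [0.02, 0, 0], "grip": 1}, {"linear": [0, -0.002, -0.012], "turn": [0.014, 0, 0], "grip": 1}, {"linear": [0, -0.002, -0.012], "turn": [0.014, 0, 0], "grip": 1}, {"linear": [0, -0.002, -0.012], "turn": [0.014, 0, 0], "grip": 1}]'

```text
time_s: 21.9
tcp_pos: [605.0, 108.6, 176.9]
eef_rot: [-0.009, 1.523, -1.593]
ft_force: [0.7, 4.8, 6.1]
width: 13.3
```

```bash
python3 look.py y 22.6; python3 barov.py y 603.4 34.2 -.0132 -.05
```

```text
t 21.9 tcp [605.  108.6 176.9] rot [-0.009  1.523 -1.593] F [0.7 4.8 6.1] M [ 0.89 -0.26  0.01] w 13.3
carrier z-axis [0.001 0.047 0.999] yaw -0.0136 centre [604.9 107.5 154.3]
```

View pics/y_bw.png

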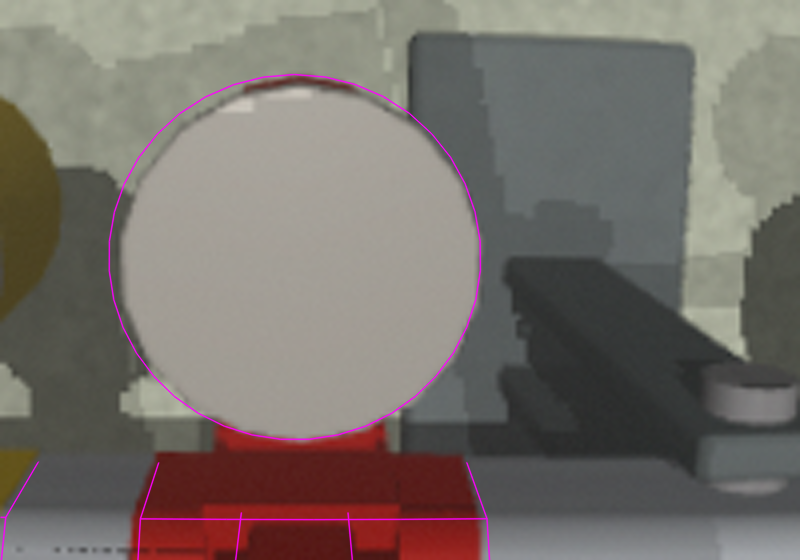

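View pics/y_bs.png

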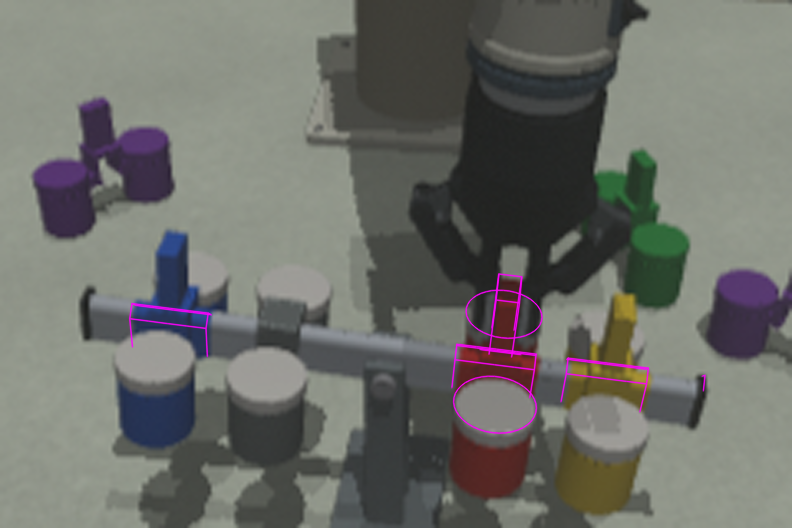

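```bash
python3 - <<'E'
from plan import *
s=st()
rows(604.3,35.5,-.0132,70,[(-.07,-1),(-.05,-1),(-.03,-1),(-.01,-1),(-.005,-1)],r0=-.047,tcp=s['tcp_pos'],h=17.1)
E
```

```text
t 22.0 tcp [605.  108.6 176.9] rot [-0.007  1.523 -1.592] F [1.6 5.9 5.1] M [ 0.89 -0.27  0.  ] w 13.4
th -0.070 d  -1.0 lin [ 0.0005 -0.0012 -0.0016] turn -0.011 P [605.3 108.  176.1]
th -0.050 d  -1.0 lin [ 0.0005 -0.0025  0.0013] turn -0.0014 P [605.2 107.3 177.6]
th -0.030 d  -1.0 lin [ 0.0005 -0.0039  0.0041] turn 0.0081 P [605.2 106.6 179. ]
th -0.010 d  -1.0 lin [ 0.0005 -0.0054  0.007 ] turn 0.0177 P [605.2 105.9 180.4]
th -0.005 d  -1.0 lin [ 0.0005 -0.0058  0.0077] turn 0.0201 P [605.2 105.7 180.7]
```

drive_tool --increments '[{"linear": [0, -0.001, -0.0015], "turn": [-0.011, 0, 0], "grip": 1}, {"linear": [0, -0.001, -0.0015], "turn": [-0.011, 0, 0], "grip": 1}, {"linear": [0, -0.0025, 0.002], "turn": [-0.0015, 0, 0], "grip": 1}, {"linear": [0, -0.004, 0.005], "turn": [0.008, 0, 0], "grip": 1}, {"linear": [0, -0.005, 0.009], "turn": [0.019, 0, 0], "grip": 1}, {"linear": [0, -0.005, 0.009], "turn": [0.019, 0, 0], "grip": 1}, {"linear": [0, -0.005, 0.009], "turn": [0.019, 0, 0], "grip": 1}, {"linear": [0, -0.005, 0.009], "turn": [0.019, 0, 0], "grip": 1}]'

```text
time_s: 22.8
tcp_pos: [604.7, 105.1, 180.8]
eef_rot: [-0.168, 1.56, -1.752]
ft_force: [2.8, 0.8, 1.1]
width: 13.3
```

```bash
python3 look.py z 22.6; python3 barov.py z 603.4 34.2 -.0132 0
```

```text
t 22.8 tcp [604.7 105.1 180.8] rot [-0.168  1.56  -1.752] F [2.8 0.8 1.1] M [ 0.21 -0.65  0.02] w 13.3
carrier z-axis [0.002 0.01  1.   ] yaw -0.0131 centre [604.7 104.9 158.2]
```

View pics/z_bw.png

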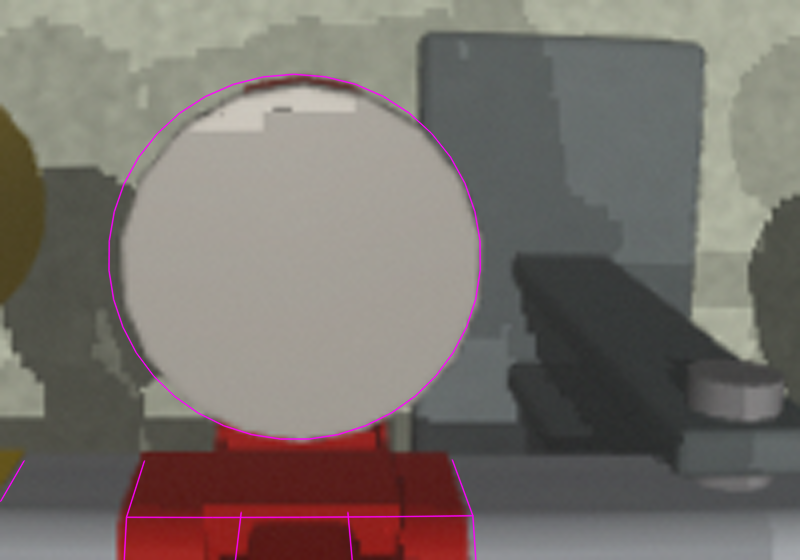

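View pics/z_bs.png

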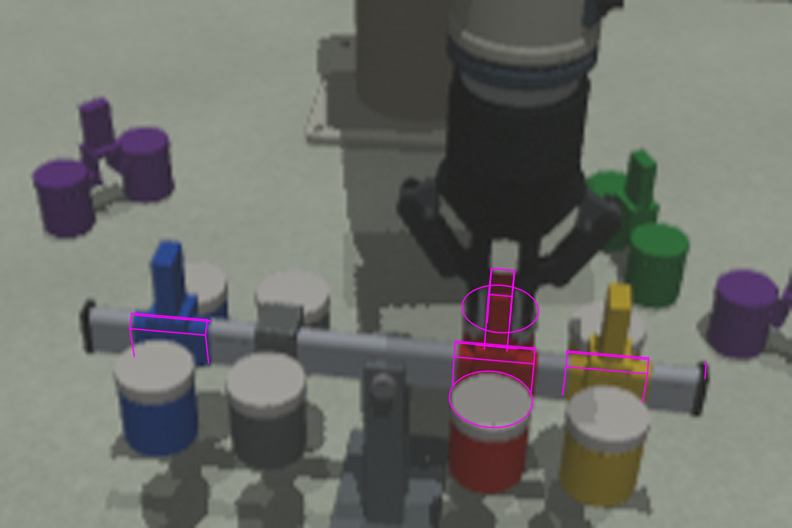

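drive_tool --increments '[{"linear": [0, 0, 0.002], "turn": [0.004, 0, 0], "grip": 0.3}, {"linear": [0, 0, 0.002], "turn": [0.004, 0, 0], "grip": 0.3}, {"linear": [0, 0, 0.002], "turn": [0.004, 0, 0], "grip": 0.3}, {"linear": [0, 0, 0.06], "turn": [0.004, 0, 0], "grip": 0.3}, {"linear": [0, 0, 0.14], "turn": [0.004, 0, 0], "grip": 0.3}, {"linear": [-0.03, 0, 0.22], "turn": [0.004, 0, 0], "grip": 0.3}, {"linear": [-0.12, 0, 0.24], "turn": [0.004, 0, 0], "grip": 0}, {"linear": [-0.2, 0, 0.24], "turn": [0.004, 0, 0], "grip": 0}, {"linear": [-0.28, 0, 0.24], "turn": [0.004, 0, 0], "grip": 0}, {"linear": [-0.3, 0, 0.24], "turn": [0.004, 0, 0], "grip": 0}, {"linear": [-0.3, 0, 0.24], "turn": [0.004, 0, 0], "grip": 0}, {"linear": [-0.3, 0, 0.24], "turn": [0.004, 0, 0], "grip": 0}, {"linear": [-0.3, 0, 0.24], "turn": [0.004, 0, 0], "grip": 0}, {"linear": [-0.3, 0, 0.24], "turn": [0.004, 0, 0], "grip": 0}]'

```text
time_s: 24.3
tcp_pos: [455.6, 105.4, 300.6]
eef_rot: [-0.987, 1.568, -2.571]
ft_force: [-0.2, 0.5, -0.5]
width: 42.7
```

```bash
python3 look.py A 22.6; python3 barov.py A 603.4 34.2 -.0132 0; python3 - <<'E'
import numpy as np,cv2
from h import *
d=np.load('pics/A.npz'); crop(d['s'],215,170,425,280,3.8,'pics/A_sc.png')
E
```

```text
t 24.3 tcp [455.6 105.4 300.6] rot [-0.987  1.568 -2.571] F [-0.2  0.5 -0.5] M [-0.07 -0.05 -0.06] w 42.7
carrier z-axis [0.002 0.002 1.   ] yaw -0.0134 centre [455.5 105.4 278. ]
```

View pics/A_sc.png

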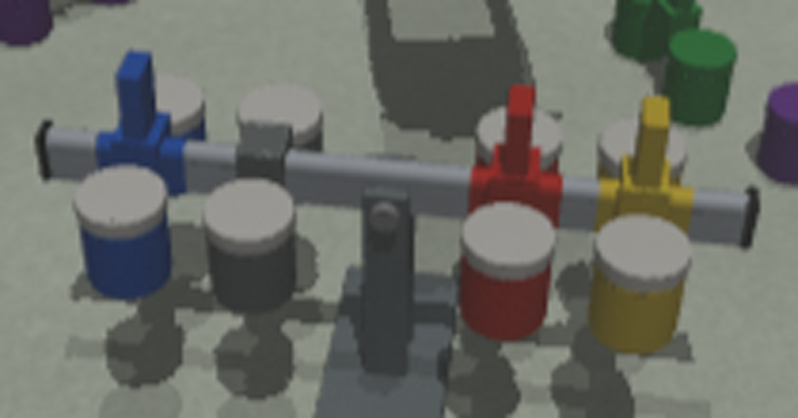

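View pics/A_bs.png

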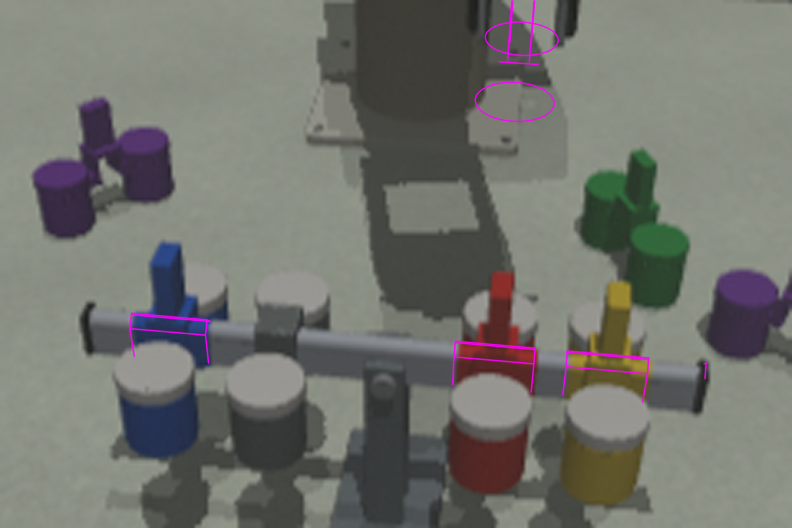

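View pics/A_w.png

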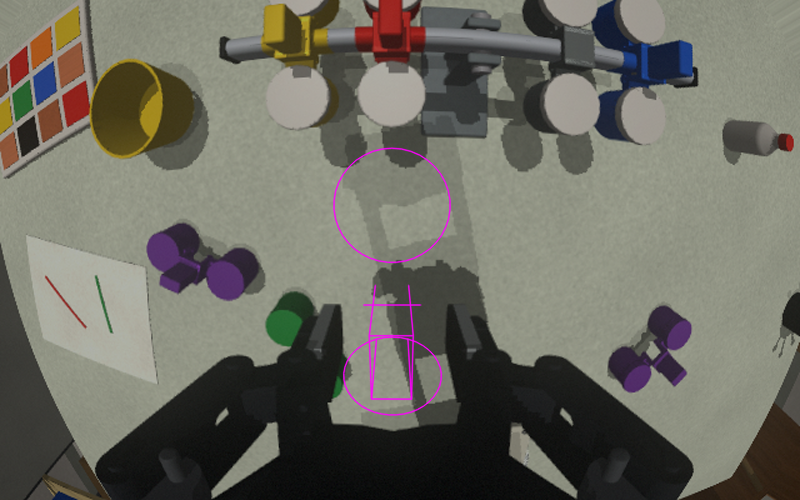

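```bash
python3 - <<'E'
from fit import *
s=st()
im=eyes.camera('scene'); tp=eyes.camera('top')
np.savez('pics/B.npz',s=im,t=tp)
for t,n in((0,'0'),(-.02,'2')):
    p=[603.4,34.2,-.0132,t]; Y=np.array([-200,200.])
    L=[barpt(p,[(x,y,z) for y in Y]) for x,z in((7,-31),(7,-7),(0,0))]
    overlay(im,cs,L,False,215,190,425,260,3.8,f'pics/B{n}.png')
a=cv2.imread('pics/B0.png');b=cv2.imread('pics/B2.png');cv2.imwrite('pics/B.png',np.vstack([a,b]))
crop(tp,225,140,425,260,4,'pics/B_t.png')
E
```

```text
t 24.4 tcp [455.1 105.4 300.5] rot [-1.056  1.568 -2.64 ] F [-1.   0.3  0.2] M [-0.01  0.03  0.02] w 42.7
```

View pics/B.png

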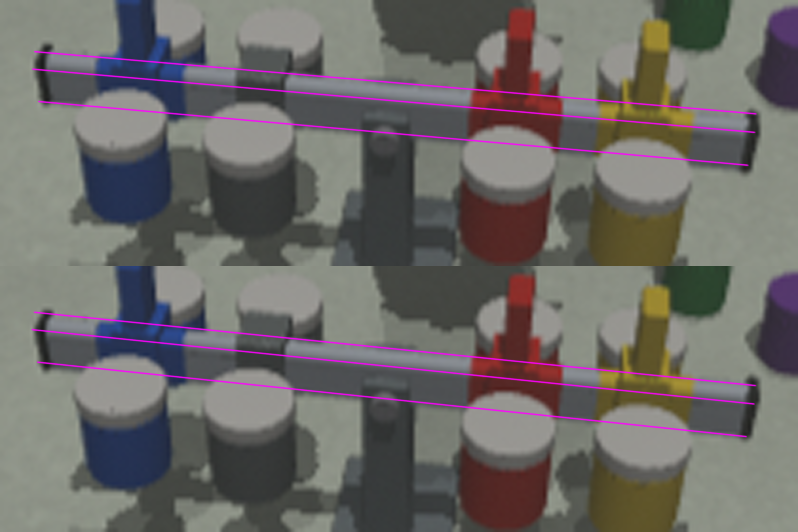

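View pics/B_t.png

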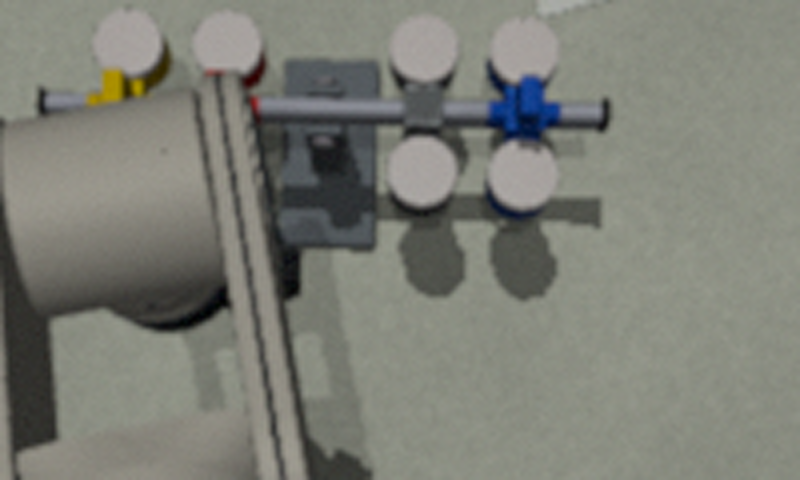

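```bash
python3 - <<'E'
from fit import *
from scipy.spatial.transform import Rotation as R
d=np.load('pics/B.npz')
p=[603.4,34.2,-.0132,-.006]; L=[]
for y in(140,70,-70,-140):
    T=np.eye(4);T[:3,:3]=R.from_euler('ZX',[p[2],p[3]]).as_matrix();T[:3,3]=barpt(p,(0,y,-5.5))[0]
    q=carrier_pts(T); L+= q if y!=-70 else q[:2]
overlay(d['s'],cs,L,False,215,170,425,280,3.8,'pics/C_s.png')
E
```

```text
(no output)
```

View pics/C_s.png

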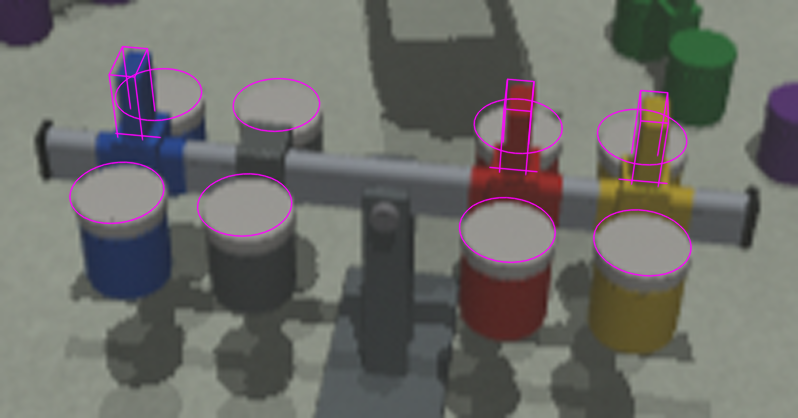

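```bash
python3 -c "
from station import arm
print(arm.finish_job())"
```

```text
the job is handed in; nothing more can be done
None
```

I hung the three carriers in the order asked: yellow on the left outer seat, blue on the right outer, then red on the left inner. Each one was let go before the next. I handed the job in at about 24.5 s of robot time, and no verdict was reported.

**Pushing down:** I pressed each carrier while tilting the tool with the bar until it snapped past the balls. The bar went no further than about 0.22 rad on yellow, 0.16 on blue and 0.08 on red. The vertical force reading at the end of a push stayed below about 7 N.

**Last checks:**
- **Seating:** the scene camera shows all three carriers on their colours. Against a home-pose model overlay they sit within about 1 mm of where the fixed grey carrier does.
- **Level:** the bar is level to about 0.01 rad, judged by its edge lines.
- **Clear of everything:** the gripper was about 150 mm from the rack, and the wrist force read about zero.
- **Bystanders:** nothing went near them. The bottle and pail look unmoved in the last pictures. I did not check the eraser separately at the end.

**Disagreement:** the top camera placed the rack about 3.5 mm nearer the robot than the wrist camera did. I followed the wrist camera, because its bar position held at several viewpoints and all three insertions worked with it.

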